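Make up socket carriers and send them down the roller lane

ROBOT

A 6-joint arm with a two-finger parallel gripper is mounted at the origin on a cart in front of the work surface, level with it; the furniture and walls round the work are solid. World frame = base frame: x ahead of the robot, y to its left, z up, the work surface at z = 0. Lengths are in mm, angles in rad, forces in N, time in s.
With the tool pointing down it reaches from about 350 to 775 mm from the base axis. Payload 7.3 kg.
Tool frame: the origin (TCP) lies on the mounting face of the last link; the fingertips stand 178 mm ahead of it and the grasp point (between the pads) lies 159 mm ahead of it (bot.grip_point_offset is the distance from the TCP to the grasp point, in mm); x points along the fingers, y is the direction in which the jaws open and shut, and the axes are right-handed (so a half turn about x gives the same grasp; the last joint's range is limited). The gripper opens to 92 mm and grips with 3 to 60 N. Pads are 19 mm wide; open, the fingers measure 130 mm over their backs; the gripper's body (75 mm by 190 mm) begins 47 mm behind the grasp point.
Start: joints at [-1.446, 0.342, 1.524, -0, 1.275, -0.146], TCP at [140.459, -505.865, 404.741] pointing down, gripper open.
Joint ranges: [-2.53, 2.53], [-0.77, 2.02], [0.04, 2.7], [-1, 4.14], [0.28, 2.66], [-3.11, 3.11]. Speed limits (rad/s): [2.57, 2.57, 3.14, 3.14, 3.14, 3.14].

INTERFACE

Orientations are given as [roll, pitch, yaw] about the fixed x, y, z axes, in that order (R = Rz(yaw) Ry(pitch) Rx(roll)).
In Python, from plant import bot gives the robot as it stands.
- The arm moves only by the tool arm_command, never from a script. Its argument "moves" is a list of rows, each a list of 5 numbers: the shift along the tool's x, y, z in cm, then the turn about the tool's x in degrees, then the opening, from 0 (shut) to 1 (fully open). A call has 1 to 10 rows; each row is the pose to reach, as a shift and turn from the pose measured when the call began, along the tool's axes at that moment; what a row does not reach only later rows make up. A row lasts 1/10 s, in which the tool goes at most 50 mm and 8.59 degrees, less where a joint would pass 70% of its speed; a pose out of reach is approached as far as the arm can. A call with a gripper value outside its range is refused whole. The fingers move at their own pace and stop on an object; the grip force is fixed at half the most. Time passes only in rows, so rows that repeat a pose let the fingers close. It gives the time, the measured TCP pose, the force and the opening at its end, in the units of the state.
- bot.get_obs(): the state, without advancing time (a new reading comes with each control period).
- bot.capture(name): name is "scene" or "side" or "wrist"; returns a dict with "frame" (420x560x3 uint8, blue, green, red), "K" (3x3 intrinsics, pixels), "origin" and "orientation" of the camera in the world; the wrist camera has in their place "T_tool_cam" (4x4, takes a point from camera to tool coordinates, whose origin is the TCP and whose axes are the tool frame's). Camera axes: x right, y down, z forward; pixel columns grow to the right and rows downward; lengths in mm; the calibration is good to about 2 mm. A picture is of the moment at which its call begins: read the wrist's pose just before it. There is no depth.
- bot.close_job(): hands the job in, once; it reports no verdict.
The state is a dict: "time": time; "joint_positions": joint angles; "dq": joint speeds; "tau": joint torques, N m; "tool_pos": TCP position; "tcp_rot": TCP orientation; "contact_force": force on the tool from outside, world axes, zero at the start; "moment": the same for the moment, N m; "grip_width": finger opening in mm.
Only numpy, scipy, OpenCV 4.12 (cv2) and the standard library are available. Lean on these libraries where they do the work, as an engineer would, in place of code of your own. Each camera call takes 0.05 s, during which the arm holds its last target.

TASK

Get the sockets ready for the next bench: first shut the stop bar across the low end of the roller lane, then push every socket standing on the bench fully home onto the square drive of a carrier of its own, so that the spring ball clicks in, and set each carrier that holds a socket on the rollers so that it runs down to the stop or up against the carrier ahead. Leave a carrier without a socket standing on the bench, and leave the other things where they are.

Things in the scene. Friction and masses are not known exactly. Their poses are not given: they have to be found in the camera images.
- socket_a_center (a point): Centre (half-way up) of a larger dark steel socket, round, 52 mm across, 62 mm high, 0.4 kg, standing upright, z up. Square drive hole in its underside: 20.6 mm wide, 27 mm deep, sides along x and y, a dimple in each side 13 mm up. The 31 mm square opening at the top is turned the same way. Grasp the smooth upper half, any way round.
- socket_b_center (a point): Centre (half-way up) of a larger dark steel socket, round, 52 mm across, 62 mm high, 0.4 kg, standing upright, z up. Square drive hole in its underside: 20.6 mm wide, 27 mm deep, sides along x and y, a dimple in each side 13 mm up. The 31 mm square opening at the top is turned the same way. Grasp the smooth upper half, any way round.
- socket_c_center (a point): Centre (half-way up) of a smaller dark steel socket, round, 46 mm across, 58 mm high, 0.4 kg, standing upright, z up. Square drive hole in its underside: 20.6 mm wide, 27 mm deep, sides along x and y, a dimple in each side 13 mm up. The 25 mm square opening at the top is turned the same way. Grasp the smooth upper half, any way round.
- socket_d_center (a point): Centre (half-way up) of a smaller dark steel socket, round, 46 mm across, 58 mm high, 0.4 kg, standing upright, z up. Square drive hole in its underside: 20.6 mm wide, 27 mm deep, sides along x and y, a dimple in each side 13 mm up. The 25 mm square opening at the top is turned the same way. Grasp the smooth upper half, any way round.
- carrier_1_seat (a point): Centre of the round shoulder of a carrier, 26 mm over its underside, z up. The carrier is a loose black plate 76 x 76 x 16 mm, sides along x and y, 0.3 kg, with a metal collar 42 mm across up to the shoulder and on it an upright square drive post 19 mm wide, sides along x and y, 24 mm tall, its top 4 mm tapered to 13 mm. A spring ball stands 3.2 mm out of the +x face, 13 mm up the post.
- carrier_2_seat (a point): Centre of the round shoulder of a carrier, 26 mm over its underside, z up. Same carrier as carrier 1. A socket goes on from above in any of four turns. It hangs up on the ball some 15 mm above home, needs about 10 to 15 N down to pass it, and is home with its underside on the shoulder, ball in a dimple. Then the ball holds about 12 N: enough to lift carrier and socket by the socket.
- carrier_3_seat (a point): Centre of the round shoulder of a carrier, 26 mm over its underside, z up. Same carrier as carrier 1.
- carrier_4_seat (a point): Centre of the round shoulder of a carrier, 26 mm over its underside, z up. Same carrier as carrier 1.
- lane: Fixed roller lane, 390 mm long (its y), 110 mm wide (its x), origin at the centre of its underside, z up. Tops of the 12 free rollers at z = 62 mm + 0.096 y: it runs down towards -y. Guide rails 14 mm above the rollers, 87 mm apart, with flared lips up to 22 mm. A carrier goes between them, sides along the lane, any of four ways round, and rolls down by itself.
- lane_entry (a point): Point on the roller tops, mid-lane, at y = +135 mm of the lane's frame: centre of the place near the upper end where a carrier can be set down (free even with three carriers waiting below). Axes as the lane's.
- lane_low_end (a point): Point on the roller tops, mid-lane, at y = -159 mm of the lane's frame, at the face of the shut stop bar, on which the first carrier comes to rest. Axes as the lane's.
- lane_stop (a joint): Slide of the stop bar, m: 0 = shut, bar across the low end of the lane; 0.085 = drawn out towards the lane's -x, lane open. It stays where it is left (friction about 3 N).
- stop_handle (a point): Middle of the upright black handle peg on the outer end of the stop bar: 15 mm across, 38 mm tall; its foot is on the bar (12 mm wide), 19 mm below this point. Move it level along the lane's +x to shut the bar. Axes as the lane's.
- marker: Bystander: black felt marker, 15 mm thick, 122 mm long, lying. Origin at the centre of its underside.
- battery: Bystander: small blue sealed battery, 35 x 50 x 54 mm, standing. Origin at the centre of its underside.
- tape_green: Bystander: roll of green tape, 58 mm across, 18 mm high. Origin at the centre of its underside.
- flux_tin: Bystander: flat round tin, 57 mm across, 20 mm high. Origin at the centre of its underside.

How it is judged:
By the outcome, as a careful person would: the job done as asked, in the order asked, and still so for the second after the job is handed in, with the robot touching nothing.
Of socket_a, socket_b, socket_c, socket_d only 3 to 4 are there at a start; the rules pass over those that are not, and their reading is None.
At some moment in a run one of socket_a, socket_b, socket_c, socket_d, carrier_1, carrier_2, carrier_3, carrier_4 may be knocked a few centimetres aside while the robot is not near it.
It also fails if it takes over 208 s, if anything falls off the work surface, if the arm or the gripper's body presses on something with over 40 N, if the wrist force passes 120 N, or if a joint passes its speed limit or range.

## Working session

There is one attempt and no reset: what is moved stays moved. The work goes in short steps, Python scripts to look and compute and a tool call to move; the robot and the scene stay as the last step left them, time stands still between calls to the robot, and variables do not carry over. Pictures are saved under pics/ and viewed, and the job is handed in when it is done.

Besides the shell and the picture viewer there is one more tool, called after "Request:" in YAML: its name, and indented under it one key for each argument. arm_command: Moves the arm, as the interface text tells. Its arguments: {"type":"object","properties":{"moves":{"type":"array"}},"required":["moves"]}

```bash
ls; mkdir -p pics
python3 - <<'E'
from plant import bot
import cv2
o=bot.get_obs()
print(o)
for n in ("scene","side","wrist"):
    c=bot.capture(n)
    cv2.imwrite(f"pics/{n}0.png",c["frame"])
    print(n,c["K"],c.get("origin"),c.get("orientation"),c.get("T_tool_cam"))
E
```

```text
pics
{'time': 0.0, 'joint_positions': array([-1.44599638e+00,  3.42730489e-01,  1.52503441e+00,  9.56052976e-06,
        1.27538453e+00, -1.45984246e-01]), 'dq': array([ 0.00046981,  0.0007779 ,  0.00128179, -0.00047104,  0.00215362,
        0.00012936]), 'tau': array([ 3.24854584e-03, -4.31232798e+01, -2.44221890e+01,  7.20433728e-02,
        5.57705818e-02, -1.08338377e-04]), 'tool_pos': array([ 140.44418644, -505.72393608,  404.03464353]), 'tcp_rot': array([-1.72265291,  1.56923952,  1.68972115]), 'contact_force': array([-0.60486601,  0.39882543, -0.04284561]), 'moment': array([-0.03720494, -0.01540611, -0.00887311]), 'grip_width': 91.72454001204737}
scene [[428.64101041   0.         275.20159925]
 [  0.         428.64101041 209.81998243]
 [  0.           0.           1.        ]] [-237.83318138  649.45694147  830.19420605] [-2.21536345e+00  7.11398949e-04 -2.30730475e+00] None
side [[421.11057942   0.         273.38913715]
 [  0.         421.11057942 206.17547988]
 [  0.           0.           1.        ]] [ -197.79066505 -1054.9833039    838.02341487] [-2.12885273 -0.00269361 -0.5852993 ] None
wrist [[308.93187428   0.         279.23441878]
 [  0.         308.93187428 209.8031788 ]
 [  0.           0.           1.        ]] None None [[ 2.82370430e-04 -2.61331328e-01  9.65249117e-01  2.11054399e+01]
 [ 9.99999668e-01 -6.63563711e-04 -4.72189318e-04  6.79203034e-01]
 [ 7.63902147e-04  9.65248930e-01  2.61331054e-01 -7.06119758e+01]
 [ 0.00000000e+00  0.00000000e+00  0.00000000e+00  1.00000000e+00]]
```

View pics/scene0.png

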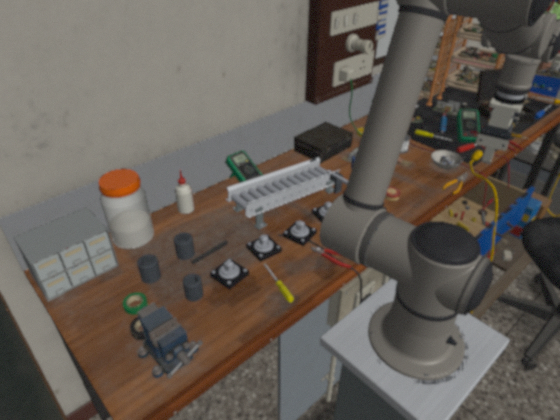

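View pics/side0.png

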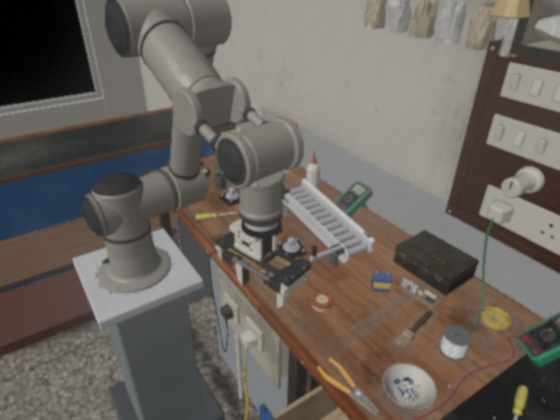

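View pics/wrist0.png

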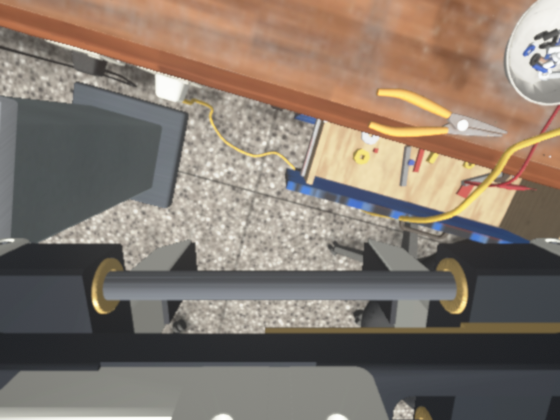

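```bash
cat > h.py <<'E'
import numpy as np, cv2
from scipy.spatial.transform import Rotation as R
from plant import bot
def rot(e): return R.from_euler('xyz',e).as_matrix()
def cam(c,o=None):
    if "origin" in c and c["origin"] is not None: return np.array(c["origin"]),rot(c["orientation"])
    T=np.array(c["T_tool_cam"]); Rt=rot(o["tcp_rot"])
    return Rt@T[:3,3]+np.array(o["tool_pos"]), Rt@T[:3,:3]
def px2w(c,uv,z,o=None):
    p,Rm=cam(c,o); K=c["K"]; out=[]
    for u,v in np.atleast_2d(uv):
        d=Rm@np.linalg.solve(K,[u,v,1.]); out.append(p+d*(z-p[2])/d[2])
    return np.array(out)
def w2px(c,P,o=None):
    p,Rm=cam(c,o); q=(np.atleast_2d(P)-p)@Rm; q=q@np.array(c["K"]).T
    return q[:,:2]/q[:,2:]
def snap(n,name,crop=None,s=1):
    o=bot.get_obs(); c=bot.capture(n); f=c["frame"]
    if crop: x0,y0,x1,y1=crop; f=f[y0:y1,x0:x1]
    if s!=1: f=cv2.resize(f,None,fx=s,fy=s,interpolation=cv2.INTER_CUBIC)
    cv2.imwrite(f"pics/{name}.png",f); return c,o
E
python3 - <<'E'
import cv2
f=cv2.imread("pics/scene0.png")[150:350,110:375]
cv2.imwrite("pics/s1.png",cv2.resize(f,None,fx=3,fy=3,interpolation=cv2.INTER_CUBIC))
f=cv2.imread("pics/side0.png")[160:320,200:400]
cv2.imwrite("pics/s2.png",cv2.resize(f,None,fx=3.7,fy=3.7,interpolation=cv2.INTER_CUBIC))
E
```

```text
(no output)
```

View pics/s1.png

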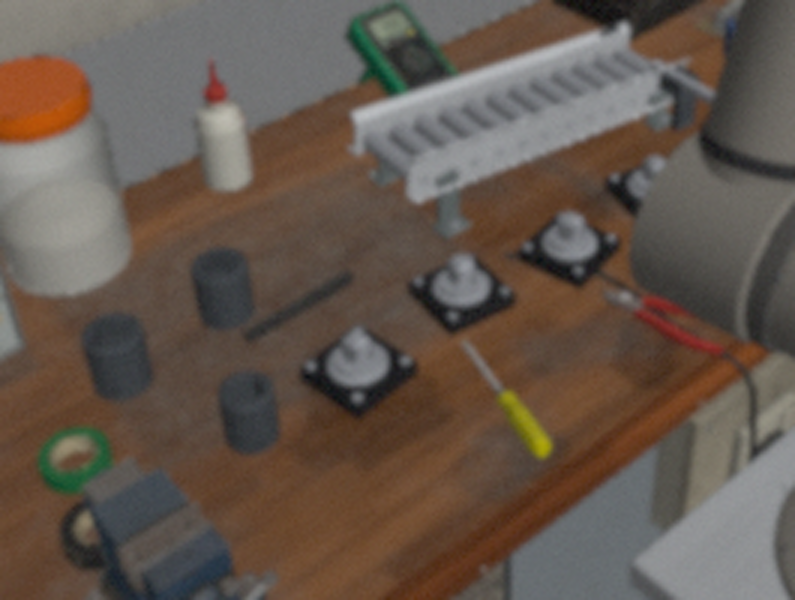

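View pics/s2.png

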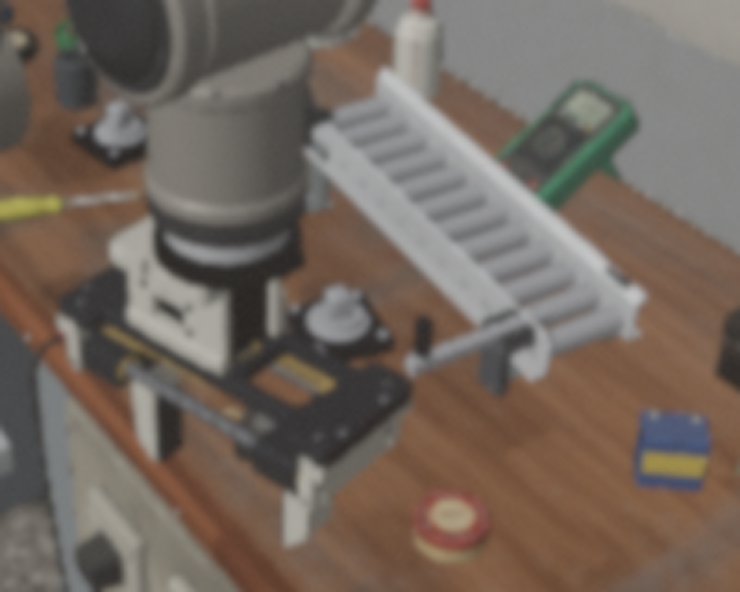

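Run:
```python
from h import *
c=bot.capture("scene"); s=bot.capture("side")
f=lambda L:np.array(L)/3.+[110,150]
g=lambda L:np.array(L)/3.7+[200,160]
np.set_printoptions(precision=0,suppress=True)
print("sock",px2w(c,f([(222,262),(117,328),(248,384)]),60)[:,:2])
print("post",px2w(c,f([(356,338),(462,262),(571,218),(655,165)]),50)[:,:2])
print("post side",px2w(s,g([(338,292),(122,106)]),50)[:,:2])
print("handle side",px2w(s,g([(424,322)]),90)[:,:2], px2w(s,g([(414,362)]),55)[:,:2])
print("handle guess")
print("lane scene corners top rail: ",px2w(c,f([(352,115),(408,190),(625,25),(662,95)]),90)[:,:2])
print("lane side ", px2w(s,g([(385,72),(312,145),(640,290),(535,365)]),80)[:,:2])
print("tape",px2w(c,f([(75,458)]),18)[:,:2],"jar",px2w(c,f([(70,260)]),0)[:,:2],"vise",px2w(c,f([(150,520)]),40)[:,:2])
print("marker",px2w(c,f([(250,332),(350,278)]),8)[:,:2])
```

```text
sock [[597. 232.]
 [583. 347.]
 [451. 301.]]
post [[ 443.  196.]
 [ 458.   62.]
 [ 436.  -60.]
 [ 440. -185.]]
post side [[ 441. -197.]
 [ 443.  184.]]
handle side [[ 442. -310.]] [[ 433. -311.]]
handle guess
lane scene corners top rail:  [[ 673.   24.]
 [ 536.   61.]
 [ 610. -318.]
 [ 484. -240.]]
lane side  [[ 677.   52.]
 [ 532.  -26.]
 [ 625. -363.]
 [ 488. -389.]]
tape [[514. 432.]] jar [[766. 310.]] vise [[400. 425.]]
marker [[552. 239.]
 [550. 126.]]
```

```bash
cat >> h.py <<'E'
np.set_printoptions(precision=2,suppress=True)
def grip(o): 
    Rt=rot(o["tcp_rot"]); return np.array(o["tool_pos"])+Rt[:,0]*159
def yaw(o): # world angle (deg) of tool y axis
    Rt=rot(o["tcp_rot"]); return np.degrees(np.arctan2(Rt[1,1],Rt[0,1]))
def plan(g,y=None,half=True,o=None):
    """g: wanted grasp point world; y: wanted world angle of the jaw axis, deg"""
    o=o or bot.get_obs(); Rt=rot(o["tcp_rot"])
    d=Rt.T@(np.array(g,float)-grip(o)); t=0
    if y is not None:
        # turn about tool x (down): positive turn => world yaw decreases
        t=-(y-yaw(o)); t=(t+180)%360-180
        if half: t=(t+90)%180-90
    print("from",grip(o),"yaw %.1f q6 %.2f t %.2f"%(yaw(o),o["joint_positions"][5],o["time"]))
    print("SHIFT cm",d/10,"TURN %.1f"%t)
def st():
    o=bot.get_obs(); print("t %.2f grip"%o["time"],grip(o),"yaw %.2f"%yaw(o),"F",o["contact_force"],"w %.1f q6 %.2f"%(o["grip_width"],o["joint_positions"][5])); return o
E
python3 - <<'E'
from h import *
o=st(); print(rot(o["tcp_rot"]))
plan([480,-250,250],90)
plan([480,-250,250],0)
E
```

```text
t 0.25 grip [ 140.44 -505.72  245.42] yaw -74.49 F [-0.56  0.05  0.11] w 91.9 q6 -0.15
[[-0.    0.27 -0.96]
 [ 0.   -0.96 -0.27]
 [-1.   -0.   -0.  ]]
from [ 140.44 -505.72  245.42] yaw -74.5 q6 -0.15 t 0.25
SHIFT cm [ -0.44 -15.56 -39.56] TURN 15.5
from [ 140.44 -505.72  245.42] yaw -74.5 q6 -0.15 t 0.25
SHIFT cm [ -0.44 -15.56 -39.56] TURN -74.5
```

Run:
```python
from h import *
plan([450,-270,260],-97)
```

```text
from [ 140.44 -505.72  245.42] yaw -74.5 q6 -0.15 t 0.25
SHIFT cm [ -1.45 -14.43 -36.13] TURN 22.5
```

Request:
arm_command:
  moves:
    - [-1.5,-14.4,-36.1,22.5,1]
    - [-1.5,-14.4,-36.1,22.5,1]
    - [-1.5,-14.4,-36.1,22.5,1]
    - [-1.5,-14.4,-36.1,22.5,1]
    - [-1.5,-14.4,-36.1,22.5,1]
    - [-1.5,-14.4,-36.1,22.5,1]
    - [-1.5,-14.4,-36.1,22.5,1]
    - [-1.5,-14.4,-36.1,22.5,1]
    - [-1.5,-14.4,-36.1,22.5,1]
    - [-1.5,-14.4,-36.1,22.5,1]

```text
time: 1.25
tool_pos: [450.3, -269.7, 419.2]
tcp_rot: [-0.596, 1.57, 2.426]
contact_force: [-0.9, -0.4, 0.6]
grip_width: 91.6
```

Run:
```python
from h import *
st(); snap("wrist","w1",s=1.42); st()
snap("scene","sc1",(110,150,375,350),3)
```

```text
t 1.25 grip [ 450.16 -269.63  260.23] yaw -96.83 F [-0.91 -0.43  0.65] w 91.6 q6 1.00
t 1.30 grip [ 449.39 -270.47  260.26] yaw -96.94 F [-0.57  0.41  0.91] w 91.9 q6 1.00
```

View pics/w1.png

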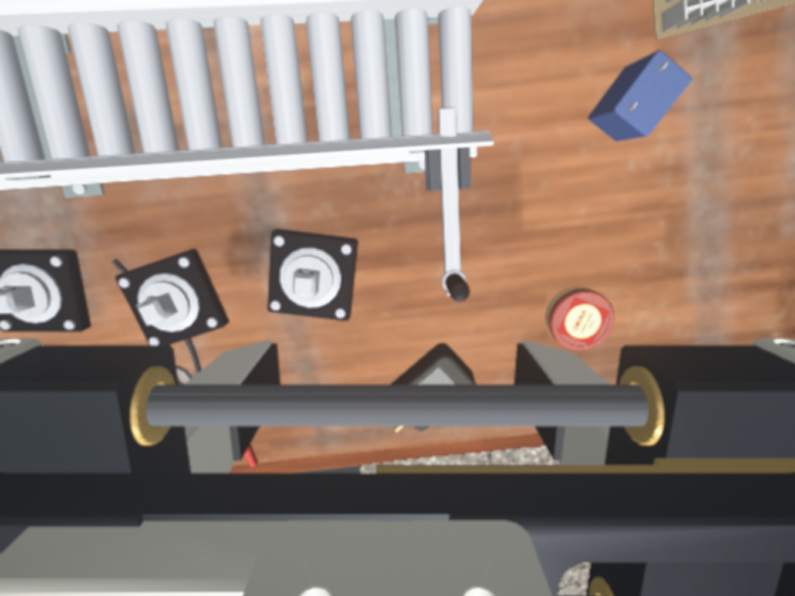

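View pics/sc1.png

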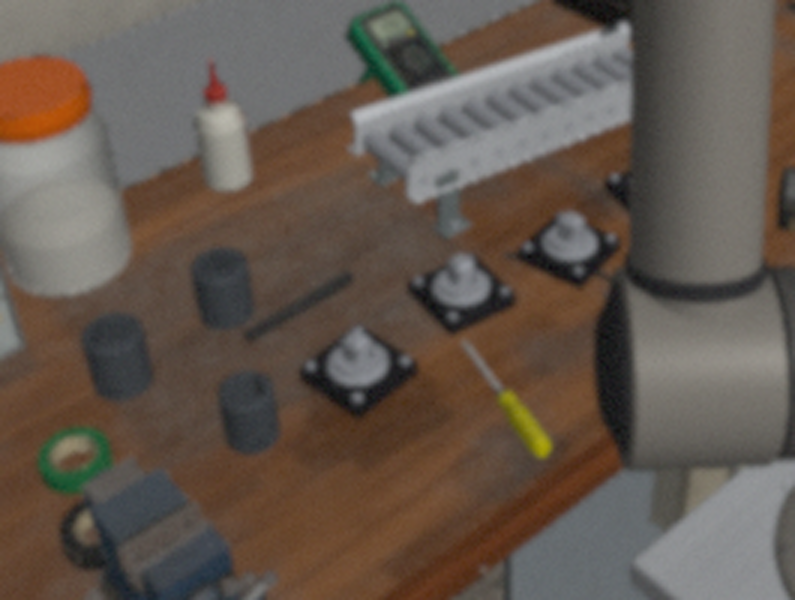

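Run:
```python
from h import *
import pickle
o=bot.get_obs(); c=bot.capture("wrist"); c2=bot.capture("side")
k=1.421
f=lambda L:np.array(L)/k
pickle.dump((o,c),open("w1.pkl","wb"))
for z in (40,50,60,70):
    a=px2w(c,f([(452,277)]),z,o)[0]; b=px2w(c,f([(458,292)]),z+38,o)[0]
    print(z,a,b)
# bar direction
for z in (55,):
    P=px2w(c,f([(447,112),(453,265)]),z,o); d=P[0]-P[1]; print(P,np.degrees(np.arctan2(d[1],d[0])))
# rail lower edge direction (top of near rail)
P=px2w(c,f([(0,183),(490,143)]),80,o); d=P[0]-P[1]; print(P,np.degrees(np.arctan2(d[1],d[0]))-90)
P=px2w(c,f([(3,163),(492,133)]),80,o); d=P[0]-P[1]; print(P,np.degrees(np.arctan2(d[1],d[0]))-90)
# rollers near-end axis
P=px2w(c,f([(447,12),(470,100)]),50,o)
```

```text
40 [ 435.23 -315.87   40.  ] [ 432.09 -315.52   78.  ]
50 [ 437.58 -314.87   50.  ] [ 434.81 -314.41   88.  ]
60 [ 439.93 -313.87   60.  ] [ 437.54 -313.31   98.  ]
70 [ 442.27 -312.87   70.  ] [ 440.27 -312.2   108.  ]
[[ 561.34 -321.84   55.  ]
 [ 448.36 -316.04   55.  ]] -2.938776242090846
[[ 550.8    -3.33   80.  ]
 [ 535.   -346.19   80.  ]] -2.638670767075908
[[ 563.47  -10.2    80.  ]
 [ 541.27 -347.98   80.  ]] -3.7601699220869165
```

Run:
```python
from h import *
plan([437.5,-313.5,120],-93)
plan([437.5,-313.5,84],-93)
```

```text
from [ 448.77 -271.4   260.48] yaw -97.1 q6 1.00 t 1.45
SHIFT cm [14.05  4.33  0.59] TURN -4.1
from [ 448.77 -271.4   260.48] yaw -97.1 q6 1.00 t 1.45
SHIFT cm [17.65  4.33  0.59] TURN -4.1
```

Request:
arm_command:
  moves:
    - [14.0,4.3,0.6,-4.1,0.6]
    - [14.0,4.3,0.6,-4.1,0.6]
    - [14.0,4.3,0.6,-4.1,0.6]
    - [14.0,4.3,0.6,-4.1,0.6]
    - [15,4.3,0.6,-4.1,0.6]
    - [16,4.3,0.6,-4.1,0.6]
    - [17,4.3,0.6,-4.1,0.6]
    - [17.6,4.3,0.6,-4.1,0.6]
    - [17.6,4.3,0.6,-4.1,0.6]

```text
time: 2.35
tool_pos: [437.5, -312.9, 243.2]
tcp_rot: [-0.832, 1.569, 2.257]
contact_force: [-0.1, 0.9, 0.4]
grip_width: 55.1
```

Run:
```python
from h import *
st(); snap("wrist","w2",s=1.42); snap("side","sd2",(200,160,400,320),3.7)
```

```text
t 2.35 grip [ 437.39 -312.75   84.17] yaw -92.97 F [-0.06  0.88  0.41] w 55.1 q6 0.86
```

View pics/w2.png

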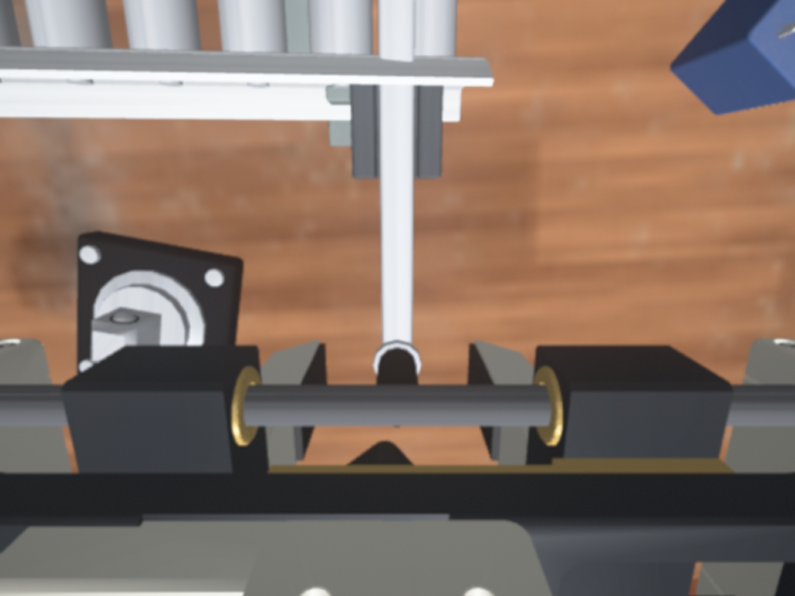

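View pics/sd2.png

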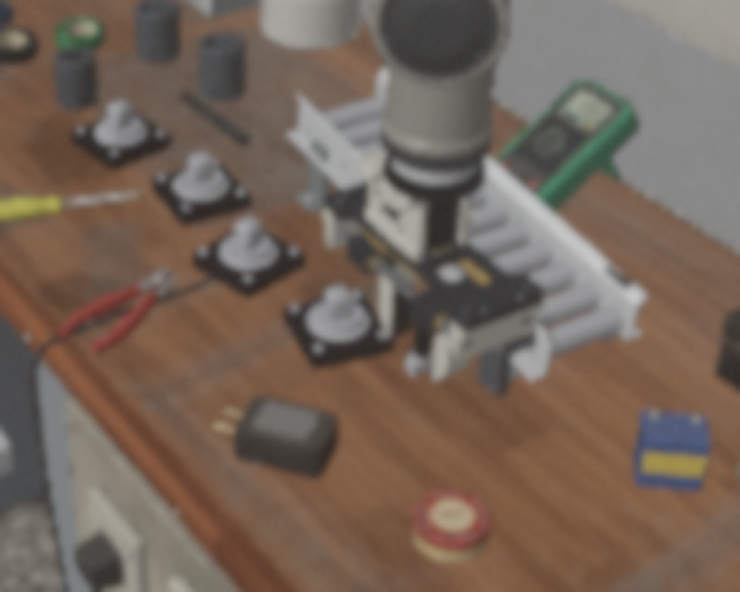

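Request:
arm_command:
  moves:
    - [0,0,0,0,0]
    - [0,0,0,0,0]
    - [0,0,0,0,0]
    - [0,0,0,0,0]
    - [0,0,0,0,0]

```text
time: 2.95
tool_pos: [437.7, -313.2, 243.9]
tcp_rot: [-1.985, 1.571, 1.105]
contact_force: [1.2, 1.6, 0.1]
grip_width: 19.8
```

Run:
```python
from h import *
o=st(); c,o=snap("wrist","w3",s=1.42)
print(w2px(c,[grip(o),[437.5,-313.5,97],[437.5,-313.5,59]],o)*1.42)
```

```text
t 2.95 grip [ 437.71 -313.22   84.92] yaw -92.98 F [1.18 1.58 0.09] w 19.8 q6 0.86
[[395.36 391.36]
 [396.15 409.6 ]
 [396.25 361.76]]
```

View pics/w3.png

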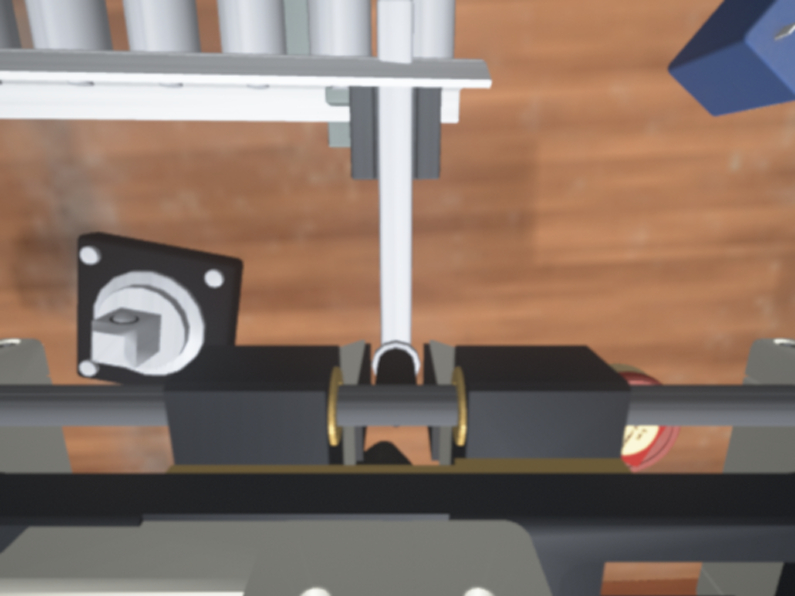

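Request:
arm_command:
  moves:
    - [0,0,0,0,0]
    - [0,0,0,0,0]
    - [0,0,-1,0,0]
    - [0,0,-2,0,0]
    - [0,0,-3,0,0]
    - [0,0,-4,0,0]
    - [0,0,-5,0,0]
    - [0,0,-6,0,0]
    - [0,0,-7,0,0]
    - [0,0,-7.5,0,0]

```text
time: 4.0
tool_pos: [510.1, -316.8, 243.3]
tcp_rot: [-0.209, 1.557, 2.883]
contact_force: [-32.5, 0.7, 16.8]
grip_width: 14.1
```

Run:
```python
from h import *
o=st(); c,o=snap("wrist","w4",s=1.42)
```

```text
t 4.00 grip [ 507.96 -316.26   84.34] yaw -92.86 F [-32.46   0.7   16.76] w 14.1 q6 0.94
```

View pics/w4.png

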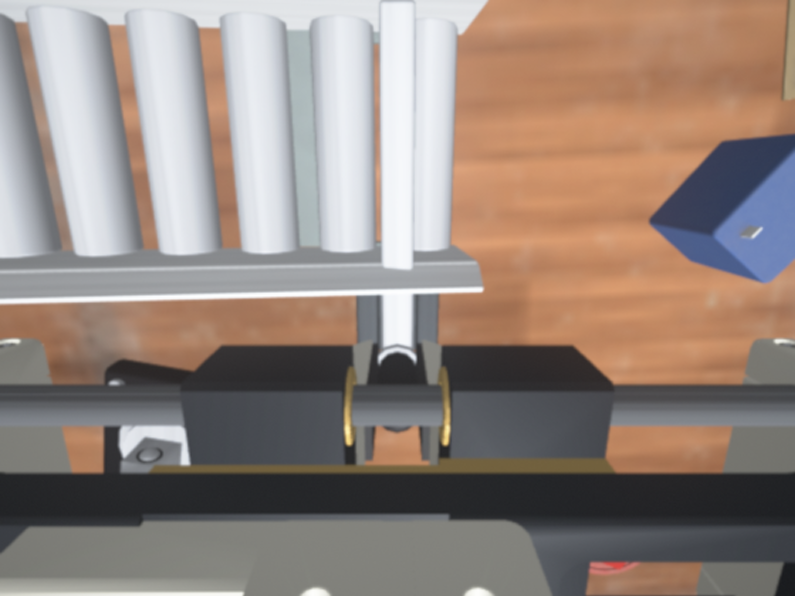

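Request:
arm_command:
  moves:
    - [0,0,0.3,0,0]
    - [0,0,0.3,0,0.3]
    - [0,0,0.3,0,0.3]
    - [-1.2,0,0.3,0,0.3]
    - [-1.2,0,0.3,0,0.3]
    - [-1.2,0,0.3,0,0.3]

```text
time: 4.65
tool_pos: [507.7, -317.0, 256.0]
tcp_rot: [-0.159, 1.559, 2.932]
contact_force: [-0.7, -0.4, 0.0]
grip_width: 27.4
```

Run:
```python
from h import *
o=st(); c,o=snap("wrist","w5",s=1.42)
c,o=snap("side","sd5",(240,180,400,300),4.9)
```

```text
t 4.65 grip [ 505.79 -316.57   97.01] yaw -92.88 F [-0.67 -0.45  0.01] w 27.4 q6 0.94
```

View pics/w5.png

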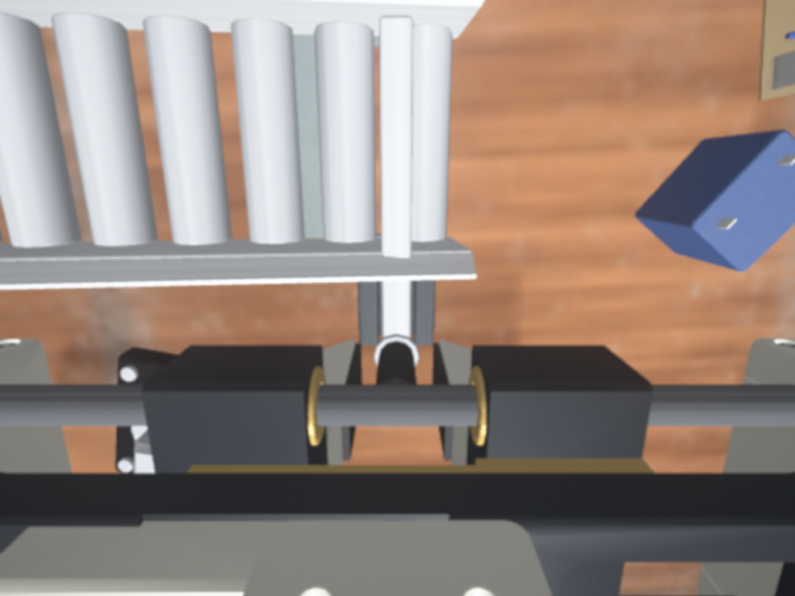

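View pics/sd5.png

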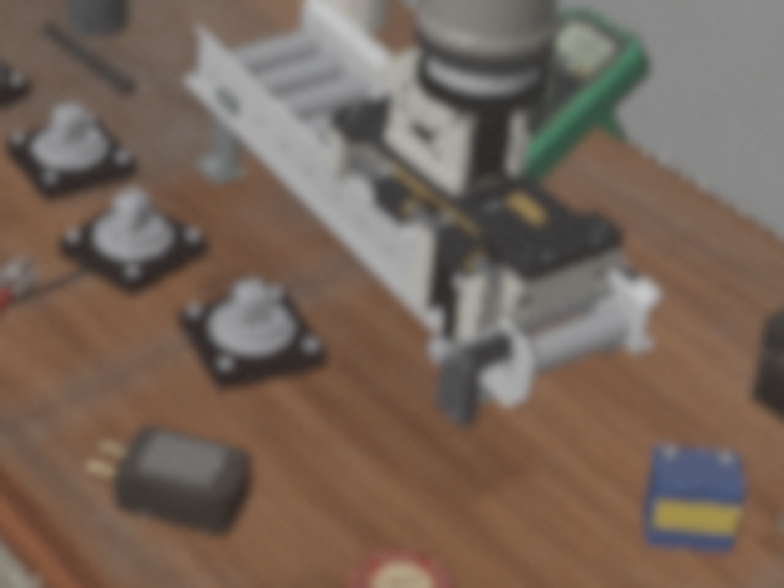

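Request:
arm_command:
  moves:
    - [0.2,0,0,0,0]
    - [0.2,0,0,0,0]
    - [0.2,0,0,0,0]
    - [0.2,0,-0.5,0,0]
    - [0.2,0,-0.9,0,0]
    - [0.2,0,-1.3,0,0]
    - [0.2,0,-1.5,0,0]
    - [0.2,0,-1.6,0,0]

```text
time: 5.55
tool_pos: [517.6, -317.8, 251.9]
tcp_rot: [-0.208, 1.536, 2.884]
contact_force: [-35.1, -2.6, 13.8]
grip_width: 14.2
```

Run:
```python
from h import *
o=st(); c,o=snap("wrist","w6",s=1.42); print(rot(o["tcp_rot"])[:,0])
```

```text
t 5.55 grip [ 512.22 -316.42   92.99] yaw -92.86 F [-35.1   -2.56  13.76] w 14.2 q6 0.96
[-0.03  0.01 -1.  ]
```

View pics/w6.png

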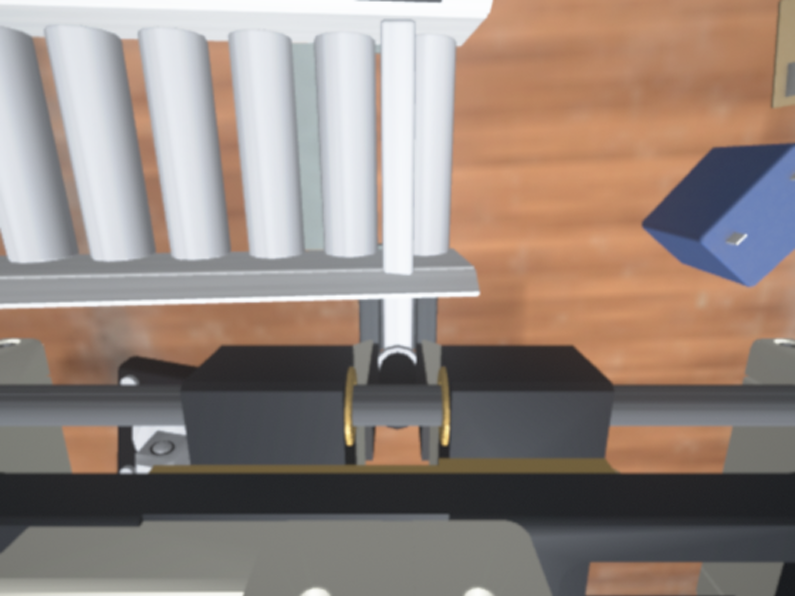

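Request:
arm_command:
  moves:
    - [0,0,1,0,0]
    - [0,0,2,0,0]
    - [0,0,3,0,0]
    - [0,0,4,0,0]
    - [0,0,5,0,0]
    - [0,0,6,0,0]
    - [0,0,7,0,0]
    - [0,0,7.5,0,0]
    - [0,0,8.0,0,0]

```text
time: 6.5
tool_pos: [436.7, -314.0, 252.5]
tcp_rot: [-0.225, 1.533, 2.867]
contact_force: [1.7, -7.5, -24.9]
grip_width: 14.3
```

Run:
```python
from h import *
o=st(); print(rot(o["tcp_rot"])[:,0]*1000)
```

```text
t 6.50 grip [ 430.98 -312.37   93.63] yaw -92.87 F [  1.72  -7.5  -24.9 ] w 14.3 q6 0.87
[ -36.01   10.16 -999.3 ]
```

Run:
```python
from h import *
o=bot.get_obs(); Rt=rot(o["tcp_rot"])
print(Rt.T@np.array([-12,0.6,-1.5])/10, Rt)
```

```text
[0.19 0.   1.2 ] [[-0.04 -0.05 -1.  ]
 [ 0.01 -1.    0.05]
 [-1.   -0.01  0.04]]
```

Request:
arm_command:
  moves:
    - [0.2,0,0.4,0,0]
    - [0.2,0,0.8,0,0]
    - [0.2,0,1.2,0,0]
    - [0.2,0,1.4,0,0]
    - [0.2,0,1.4,0,0]

```text
time: 7.0
tool_pos: [428.1, -313.2, 252.6]
tcp_rot: [-0.22, 1.553, 2.87]
contact_force: [36.3, 3.9, -17.7]
grip_width: 14.1
```

Run:
```python
from h import *
o=st(); print(rot(o["tcp_rot"])[:,0]*1000)
```

```text
t 7.00 grip [ 425.39 -312.41   93.65] yaw -92.96 F [ 36.33   3.89 -17.71] w 14.1 q6 0.86
[ -17.07    4.75 -999.84]
```

Request:
arm_command:
  moves:
    - [0,0,0.2,0,0]
    - [0,0,0.6,0,0]
    - [0,0,0.9,0,0]
    - [0,0,0.9,0,0]

```text
time: 7.4
tool_pos: [423.4, -312.4, 253.5]
tcp_rot: [-0.401, 1.568, 2.687]
contact_force: [32.0, 1.9, -21.3]
grip_width: 14.3
```

Run:
```python
from h import *
o=st(); print(rot(o["tcp_rot"])[:,0]*1000)
```

```text
t 7.40 grip [ 423.02 -312.2    94.46] yaw -93.04 F [ 32.02   1.85 -21.27] w 14.3 q6 0.84
[   -2.45     1.2  -1000.  ]
```

Request:
arm_command:
  moves:
    - [0,0,0,0,0.3]
    - [0,0,0,0,0.3]
    - [-4,0,0,0,0.3]
    - [-4,0,0,0,0.3]
    - [-4,0,1.0,0,0]

```text
time: 7.9
tool_pos: [413.4, -312.0, 294.8]
tcp_rot: [1.082, 1.57, -2.112]
contact_force: [0.5, 0.2, 0.3]
grip_width: 23.3
```

Run:
```python
from h import *
o=st(); print(rot(o["tcp_rot"])[:,0]*1000)
c,o=snap("wrist","w7",s=1.42);c,o=snap("side","sd7",(240,180,400,300),4.9)
```

```text
t 7.90 grip [ 413.29 -312.21  135.77] yaw -93.01 F [0.47 0.21 0.29] w 23.3 q6 0.83
[   -0.63    -1.05 -1000.  ]
```

View pics/w7.png

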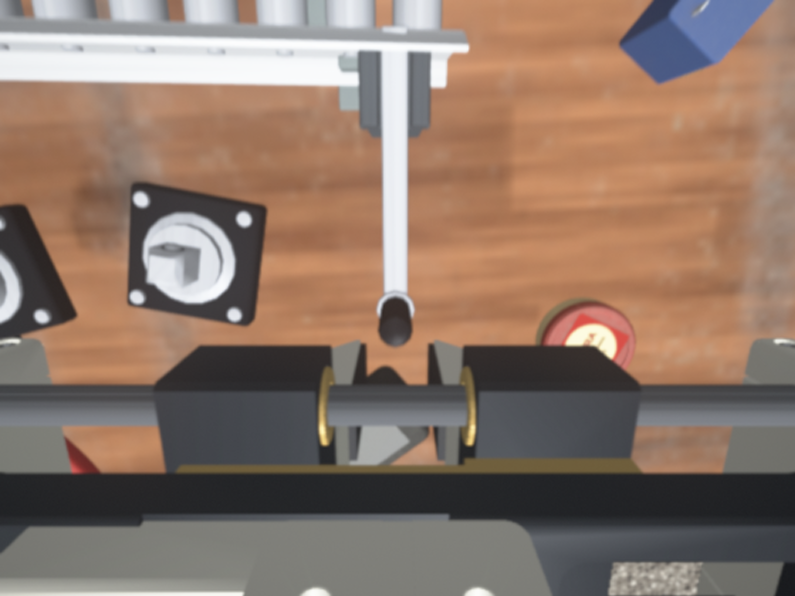

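View pics/sd7.png

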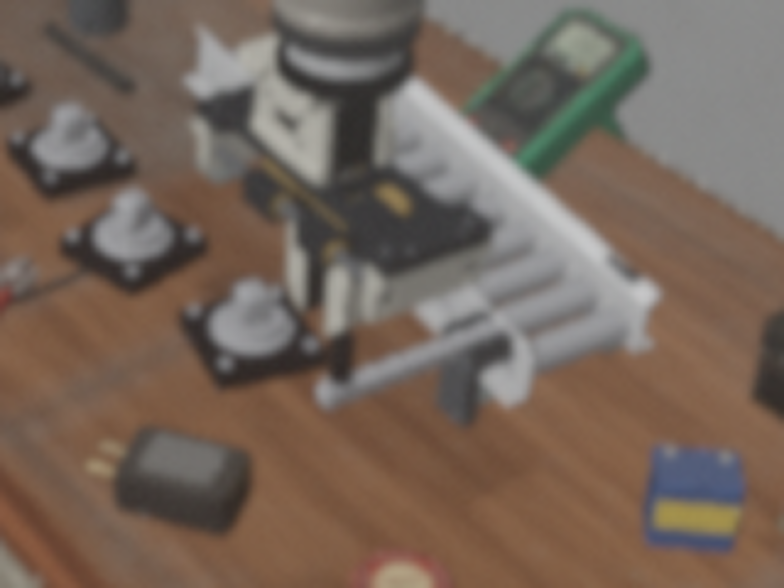

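Run:
```python
from h import *
o=st(); c=bot.capture("wrist")
k=1.42
for z in (45,55,65):
    print(z,px2w(c,np.array([(395,305)])/k,z,o)[0],px2w(c,np.array([(395,329)])/k,z+38,o)[0])
# blocks top front edge
print(px2w(c,np.array([(370,130),(420,130)])/k,60,o))
plan([416,-313,92],-93)
```

```text
t 8.00 grip [ 411.1  -311.06  134.08] yaw -93.07 F [-0.31  0.86 -0.47] w 15.8 q6 0.83
45 [ 416.11 -310.69   45.  ] [ 415.86 -310.9    83.  ]
55 [ 419.03 -310.91   55.  ] [ 419.39 -311.15   93.  ]
65 [ 421.96 -311.13   65.  ] [ 422.92 -311.41  103.  ]
[[ 503.53 -304.28   60.  ]
 [ 502.3  -326.88   60.  ]]
from [ 411.64 -311.22  133.93] yaw -93.1 q6 0.83 t 8.05
SHIFT cm [ 4.19  0.16 -0.46] TURN -0.1
```

Run:
```python
from h import *
plan([420,-311.3,88],-93)
```

```text
from [ 411.64 -311.22  133.93] yaw -93.1 q6 0.83 t 8.05
SHIFT cm [ 4.59 -0.03 -0.85] TURN -0.1
```

Request:
arm_command:
  moves:
    - [0,0,-0.8,0,0.5]
    - [0,0,-0.8,0,0.5]
    - [0,0,-0.8,0,0.5]
    - [1.5,0,-0.8,0,0.5]
    - [3,0,-0.8,0,0.5]
    - [4.6,0,-0.8,0,0.5]
    - [4.6,0,-0.8,0,0]
    - [4.6,0,-0.8,0,0]
    - [4.6,0,-0.8,0,0]
    - [4.6,0,-0.8,0,0]

```text
time: 9.05
tool_pos: [420.3, -312.1, 247.7]
tcp_rot: [-0.416, 1.567, 2.672]
contact_force: [-0.4, -0.1, -0.2]
grip_width: 18.4
```

Request:
arm_command:
  moves:
    - [0,0,0,0,0]
    - [0,0,0,0,0]
    - [0,0,-1,0,0]
    - [0,0,-2,0,0]
    - [0,0,-3,0,0]
    - [0,0,-4,0,0]
    - [0,0,-5,0,0]
    - [0,0,-6,0,0]
    - [0,0,-7,0,0]
    - [0,0,-7.7,0,0]

```text
time: 10.05
tool_pos: [498.4, -316.1, 247.8]
tcp_rot: [-0.499, 1.568, 2.589]
contact_force: [-3.6, 2.5, 5.9]
grip_width: 14.1
```

Run:
```python
from h import *
o=st(); print(rot(o["tcp_rot"])[:,0]*1000)
```

```text
t 10.05 grip [ 498.08 -315.85   88.76] yaw -93.06 F [-3.62  2.52  5.94] w 14.1 q6 0.93
[   -2.33     1.44 -1000.  ]
```

Request:
arm_command:
  moves:
    - [0,0,-0.3,0,0]
    - [0,0,-0.6,0,0]
    - [0,0,-0.9,0,0]
    - [0,0,-1.1,0,0]
    - [0,0,-1.2,0,0]

```text
time: 10.55
tool_pos: [507.3, -316.8, 247.6]
tcp_rot: [-0.248, 1.557, 2.841]
contact_force: [-26.6, 1.8, 17.3]
grip_width: 14.0
```

Request:
arm_command:
  moves:
    - [0,0,0,0,0.4]
    - [0,0,0,0,0.4]
    - [0,0,0,0,0.4]
    - [-4,0,0,0,0.4]
    - [-8,0,0,0,0.4]
    - [-12,0,0,0,1]
    - [-17,0,0,0,1]
    - [-17,0,0,0,1]

```text
time: 11.35
tool_pos: [510.7, -317.8, 425.3]
tcp_rot: [1.264, 1.566, -1.93]
contact_force: [1.2, -0.7, 0.6]
grip_width: 56.6
```

Run:
```python
from h import *
o=st(); print(rot(o["tcp_rot"])[:,0]*1000)
c,o=snap("wrist","w8",s=1.42)
```

```text
t 11.35 grip [ 510.42 -318.52  266.27] yaw -93.00 F [ 1.21 -0.66  0.57] w 56.6 q6 0.94
[  -1.78   -4.75 -999.99]
```

View pics/w8.png

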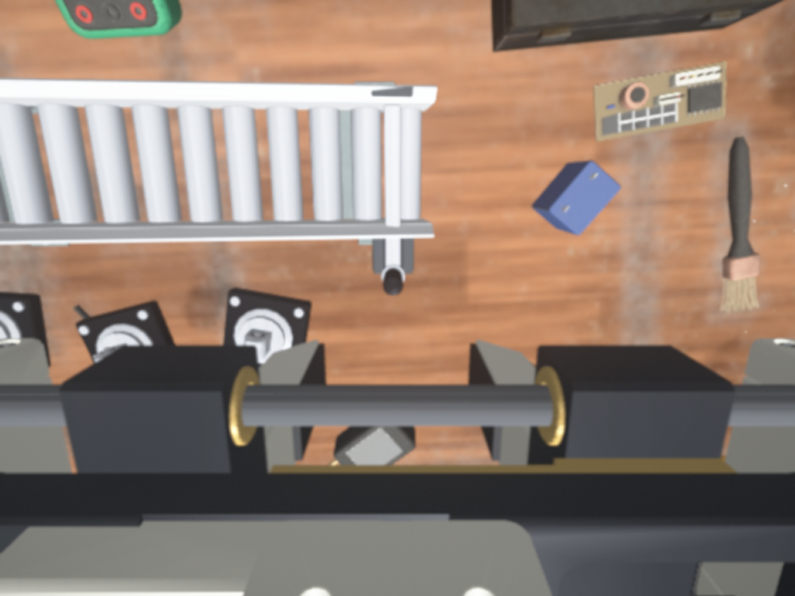

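Run:
```python
from h import *
plan([490,275,300],-90)
```

```text
from [ 509.29 -317.73  262.51] yaw -93.0 q6 0.94 t 11.40
SHIFT cm [ -3.8  -59.08   5.05] TURN -3.0
```

Request:
arm_command:
  moves:
    - [-3.8,-59.1,5.0,-3,1]
    - [-3.8,-59.1,5.0,-3,1]
    - [-3.8,-59.1,5.0,-3,1]
    - [-3.8,-59.1,5.0,-3,1]
    - [-3.8,-59.1,5.0,-3,1]
    - [-3.8,-59.1,5.0,-3,1]
    - [-3.8,-59.1,5.0,-3,1]
    - [-3.8,-59.1,5.0,-3,1]
    - [-3.8,-59.1,5.0,-3,1]
    - [-3.8,-59.1,5.0,-3,1]

```text
time: 12.4
tool_pos: [494.0, 183.3, 451.2]
tcp_rot: [0.154, 1.563, -2.987]
contact_force: [0.6, -0.2, -0.3]
grip_width: 91.9
```

Run:
```python
from h import *
st()
plan([490,275,300],-90)
```

```text
t 12.40 grip [492.76 183.12 292.16] yaw -89.99 F [ 0.6 -0.2 -0.3] w 91.9 q6 1.78
from [492.76 183.12 292.16] yaw -90.0 q6 1.78 t 12.40
SHIFT cm [-0.79 -9.19  0.28] TURN 0.0
```

Request:
arm_command:
  moves:
    - [-0.8,-9.2,0.3,0,1]
    - [-0.8,-9.2,0.3,0,1]
    - [-0.8,-9.2,0.3,0,1]
    - [-0.8,-9.2,0.3,0,1]

```text
time: 12.8
tool_pos: [490.8, 276.5, 457.3]
tcp_rot: [0.224, 1.56, -2.915]
contact_force: [0.8, 0.1, -0.2]
grip_width: 91.9
```

Run:
```python
from h import *
o=st(); print(rot(o["tcp_rot"])[:,0]*1000)
c,o=snap("wrist","w9",s=1.42)
import pickle; pickle.dump((c,o),open("w9.pkl","wb"))
```

```text
t 12.80 grip [489.23 276.11 298.33] yaw -89.84 F [ 0.78  0.07 -0.18] w 91.9 q6 1.94
[ -10.2    -2.35 -999.95]
```

View pics/w9.png

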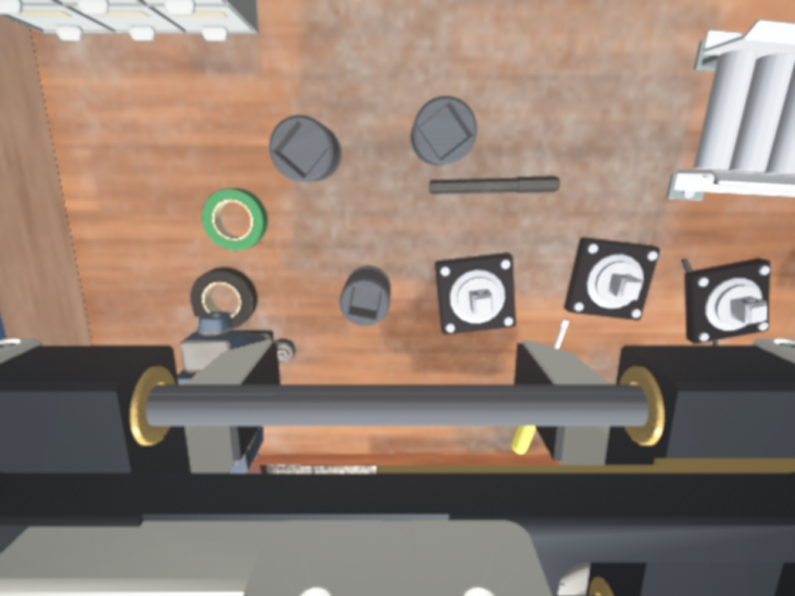

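Run:
```python
from h import *
o=st(); print(rot(o["tcp_rot"])[:,0]*1000)
o=bot.get_obs(); c=bot.capture("wrist"); 
import pickle; pickle.dump((c,o),open("w9.pkl","wb"))
f=c["frame"]
def cr(u,v,r=34,s=8):
    a=f[v-r:v+r,u-r:u+r]; return cv2.resize(a,None,fx=s,fy=s,interpolation=cv2.INTER_CUBIC)
A=cr(214,104,28,7);B=cr(313,91,28,7);C=cr(258,208,28,7);D=cr(335,206,28,7)
cv2.imwrite("pics/z9.png",np.vstack([np.hstack([A,B]),np.hstack([C,D])])[:,:]); 
g=cv2.imread("pics/z9.png"); print(g.shape)
cv2.imwrite("pics/z9.png",cv2.resize(g,(588,588)))
```

```text
t 12.85 grip [489.47 275.03 298.63] yaw -89.94 F [ 0.25 -0.17 -0.6 ] w 91.6 q6 1.94
[ -10.01   -2.35 -999.95]
(784, 784, 3)
```

View pics/z9.png

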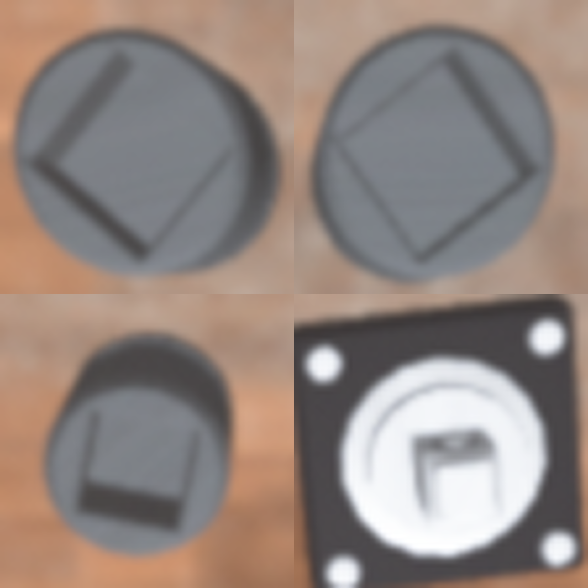

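```bash
cat >> h.py <<'E'
def square(c,o,uv,z):
    """uv 4 corners in order -> centre, yaw mod 90 (deg), side lengths"""
    P=px2w(c,uv,z,o)[:,:2]; e=np.roll(P,-1,0)-P
    a=np.degrees(np.arctan2(e[:,1],e[:,0]))
    m=np.degrees(np.angle(np.mean(np.exp(4j*np.radians(a)))))/4
    return P.mean(0),m,np.linalg.norm(e,axis=1)
E
python3 - <<'E'
from h import *
import pickle
c,o=pickle.load(open("w9.pkl","rb"))
q=lambda L,org:np.array(L)/5.25+np.array(org)-0.4
print("A",*square(c,o,q([(125,55),(35,160),(145,258),(238,155)],(186,76)),62))
print("B",*square(c,o,q([(156,52),(241,172),(124,262),(41,140)],(285,63)),62))
print("C",*square(c,o,q([(95,116),(200,138),(180,236),(78,216)],(230,180)),58))
print("K",*square(c,o,q([(31,71),(253,44),(264,254),(49,279)],(307,178)),17))
E
```

```text
A [580.56 351.88] -43.07959063425825 [30.   30.8  30.6  31.06]
B [594.7  237.62] 36.93475135948993 [30.74 31.1  31.22 29.95]
C [450.62 303.76] -11.646511628152522 [25.75 25.41 25.39 25.66]
K [445.11 195.47] 6.8399211853918445 [58.57 58.58 58.8  58.5 ]
```

Run:
```python
from h import *
plan([450.6,303.8,140],0)
```

```text
from [489.71 274.42 298.99] yaw -90.0 q6 1.94 t 12.90
SHIFT cm [15.93 -2.97  3.76] TURN 90.0
```

Request:
arm_command:
  moves:
    - [6,-3,3.8,-90,1]
    - [6,-3,3.8,-90,1]
    - [6,-3,3.8,-90,1]
    - [6,-3,3.8,-90,1]
    - [6,-3,3.8,-90,1]
    - [6,-3,3.8,-90,1]
    - [6,-3,3.8,-90,1]
    - [6,-3,3.8,-90,1]
    - [6,-3,3.8,-85,1]
    - [6,-3,3.8,-85,1]

```text
time: 13.9
tool_pos: [453.2, 303.0, 398.1]
tcp_rot: [-1.239, 1.561, -2.894]
contact_force: [-0.0, 0.4, 0.9]
grip_width: 91.7
```

Run:
```python
from h import *
o=st(); print(rot(o["tcp_rot"])[:,0]*1000)
plan([450.6,303.8,120],0)
```

```text
t 13.90 grip [451.65 302.62 239.07] yaw -4.83 F [-0.04  0.43  0.9 ] w 91.7 q6 0.53
[  -9.82   -2.48 -999.95]
from [451.65 302.62 239.07] yaw -4.8 q6 0.53 t 13.90
SHIFT cm [11.91 -0.   -0.15] TURN -4.8
```

Request:
arm_command:
  moves:
    - [6,0,-0.1,-4.8,1]
    - [11,0,-0.1,-4.8,1]
    - [11.9,0,-0.1,-4.8,1]
    - [11.9,0,-0.1,-4.8,1]
    - [11.9,0,-0.1,-4.8,1]

```text
time: 14.4
tool_pos: [452.9, 302.9, 279.7]
tcp_rot: [-1.333, 1.561, -2.906]
contact_force: [0.6, 0.5, 0.6]
grip_width: 91.7
```

Run:
```python
from h import *
o=st(); c,o=snap("wrist","w10",s=1.42)
import pickle; pickle.dump((c,o),open("w10.pkl","wb"))
print(w2px(c,[[450.6,303.8,58]],o)*1.42)
```

```text
t 14.40 grip [451.38 302.56 120.72] yaw -0.13 F [0.64 0.52 0.6 ] w 91.7 q6 0.45
[[394.92 325.94]]
```

View pics/w10.png

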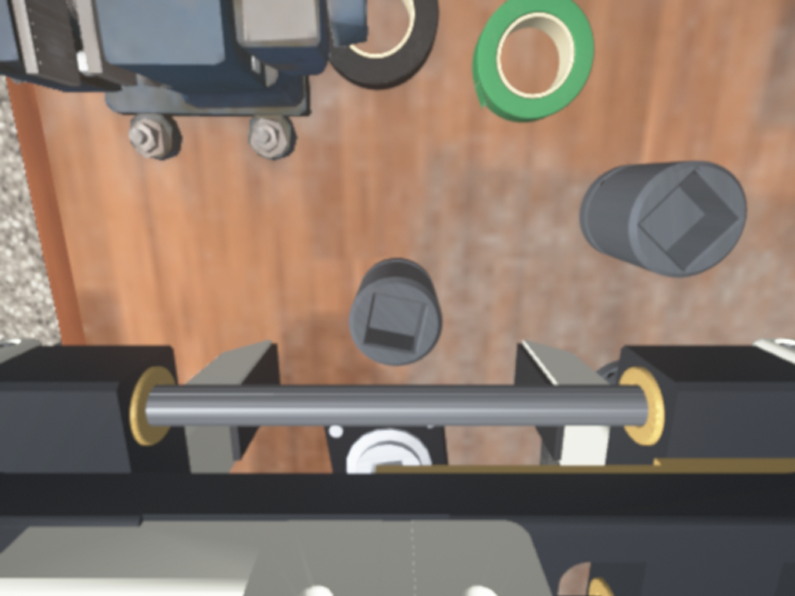

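Run:
```python
from h import *
import pickle
c,o=pickle.load(open("w10.pkl","rb"))
f=c["frame"]; a=cv2.resize(f[185:260,240:320],None,fx=9,fy=9,interpolation=cv2.INTER_CUBIC)
cv2.imwrite("pics/z10.png",a)
print(px2w(c,np.array([(396,319.5)])/1.42,58,o))
```

```text
[[451.13 307.06  58.  ]]
```

View pics/z10.png

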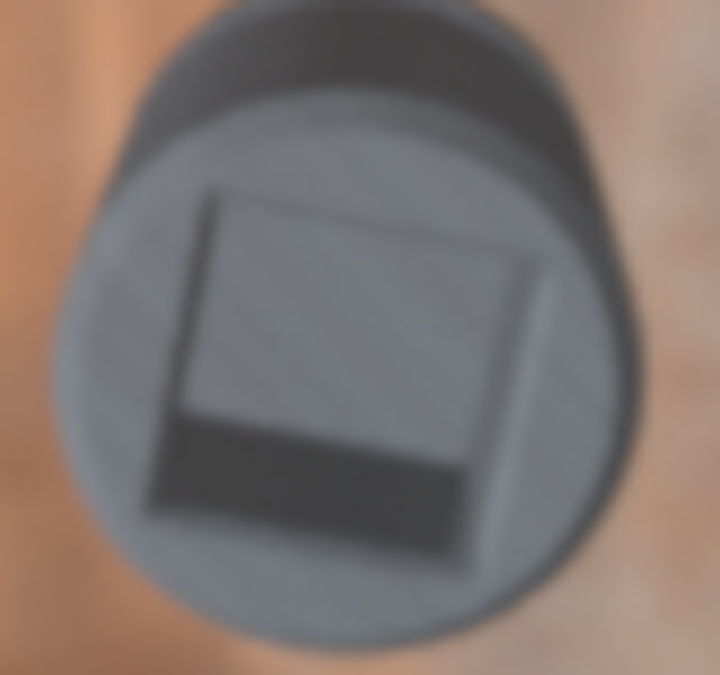

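Run:
```python
from h import *
import pickle
c,o=pickle.load(open("w10.pkl","rb"))
uv=(np.array([(212,188),(545,258),(475,570),(145,515)])-4)/9+[240,185]
print(*square(c,o,uv,58)); print(*square(c,bot.get_obs(),uv,58))
plan([451,305.5,46],0)
```

```text
[450.39 305.36] -11.472319135663508 [25.45 25.57 25.82 26.58]
[450.92 305.59] -11.468201264786407 [25.56 25.67 25.93 26.67]
from [451.81 303.01 121.53] yaw -0.1 q6 0.45 t 14.45
SHIFT cm [ 7.55 -0.02 -0.26] TURN -0.1
```

Request:
arm_command:
  moves:
    - [3,0,-0.25,0,1]
    - [5,0,-0.25,0,1]
    - [6.5,0,-0.25,0,1]
    - [7.5,0,-0.25,0,1]
    - [7.6,0,-0.25,0,1]
    - [7.6,0,-0.25,0,0]
    - [7.6,0,-0.25,0,0]
    - [7.6,0,-0.25,0,0]
    - [7.6,0,-0.25,0,0]
    - [7.6,0,-0.25,0,0]

```text
time: 15.45
tool_pos: [452.5, 305.7, 204.8]
tcp_rot: [-1.412, 1.564, -2.985]
contact_force: [-0.3, -0.2, -0.5]
grip_width: 56.6
```

Request:
arm_command:
  moves:
    - [0,0,0,0,0]
    - [0,0,0,0,0]
    - [0,0,0,0,0]

```text
time: 15.75
tool_pos: [452.2, 305.7, 204.9]
tcp_rot: [-1.406, 1.563, -2.979]
contact_force: [-3.7, -0.8, 3.2]
grip_width: 45.3
```

Run:
```python
from h import *
o=st()
```

```text
t 15.75 grip [450.95 305.48  45.94] yaw -0.10 F [-3.74 -0.76  3.18] w 45.3 q6 0.45
```

Run:
```python
from h import *
plan([465,130,170],18.4)
```

```text
from [450.95 305.48  45.94] yaw -0.1 q6 0.45 t 15.75
SHIFT cm [-12.39   1.34  17.56] TURN -18.5
```

Request:
arm_command:
  moves:
    - [-4,0,0,0,0]
    - [-8,0,0,0,0]
    - [-12.4,1.3,5,-18.5,0]
    - [-12.4,1.3,10,-18.5,0]
    - [-12.4,1.3,15,-18.5,0]
    - [-12.4,1.3,17.6,-18.5,0]
    - [-12.4,1.3,17.6,-18.5,0]
    - [-12.4,1.3,17.6,-18.5,0]
    - [-12.4,1.3,17.6,-18.5,0]

```text
time: 16.65
tool_pos: [465.8, 130.3, 328.7]
tcp_rot: [-1.759, 1.562, -3.009]
contact_force: [0.2, -0.1, -4.3]
grip_width: 45.4
```

Run:
```python
from h import *
o=st(); c,o=snap("wrist","w11",s=1.42)
import pickle; pickle.dump((c,o),open("w11.pkl","wb"))
print(w2px(c,[[445.1,195.5,17]],o))
```

```text
t 16.65 grip [464.52 130.11 169.71] yaw 18.41 F [ 0.17 -0.09 -4.31] w 45.4 q6 -0.21
[[282.61 128.01]]
```

View pics/w11.png

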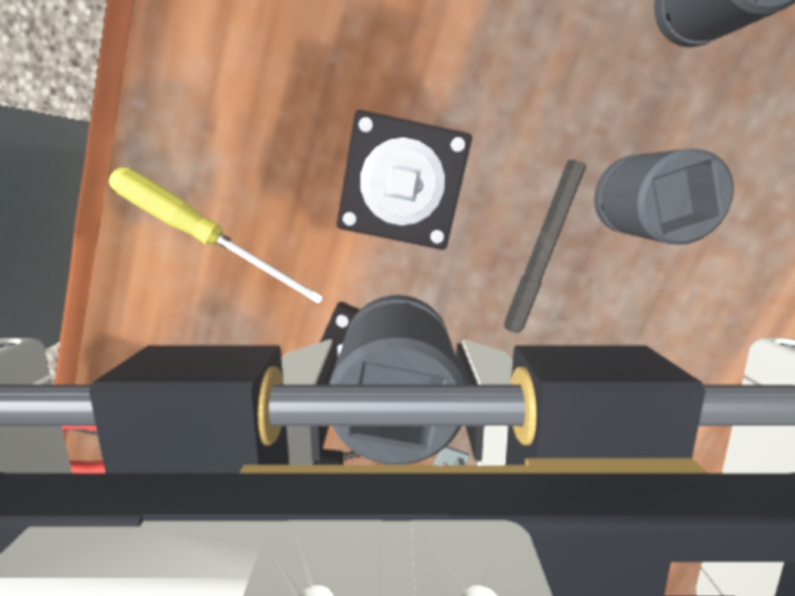

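Run:
```python
from h import *
import pickle
c,o=pickle.load(open("w11.pkl","rb"))
f=c["frame"]; a=cv2.resize(f[70:180,230:340],None,fx=7,fy=7,interpolation=cv2.INTER_CUBIC)
g=cv2.cvtColor(f,cv2.COLOR_BGR2GRAY)
D=[]
for u,v in [(365,125),(458,145),(437,237),(349,218)]:
    u/=1.42;v/=1.42;u0=int(u)-7;v0=int(v)-7
    p=g[v0:v0+15,u0:u0+15].astype(float); w=np.clip(p-120,0,None)
    yy,xx=np.mgrid[:15,:15]; D.append((u0+(w*xx).sum()/w.sum(),v0+(w*yy).sum()/w.sum()))
print(D); print(*square(c,o,D,17))
```

```text
[(np.float64(256.9811194279969), np.float64(87.22299184448664)), (np.float64(321.9093662366798), np.float64(101.22624789680314)), (np.float64(307.28195538934153), np.float64(166.13503405903566)), (np.float64(245.52274234186447), np.float64(153.54316403659993))]
[445.32 195.64] 6.912199781243548 [58.74 58.76 58.81 58.87]
```

```bash
cat >> h.py <<'E'
def dots(c,o,L,z=17,r=7):
    g=cv2.cvtColor(c["frame"],cv2.COLOR_BGR2GRAY); D=[]
    for u,v in L:
        u/=1.42;v/=1.42;u0=int(u)-r;v0=int(v)-r
        p=g[v0:v0+2*r+1,u0:u0+2*r+1].astype(float); w=np.clip(p-(p.max()+p.min())/2,0,None)
        yy,xx=np.mgrid[:2*r+1,:2*r+1]; D.append((u0+(w*xx).sum()/w.sum(),v0+(w*yy).sum()/w.sum()))
    return square(c,o,D,z)
E
python3 - <<'E'
from h import *
plan([445.2,195.6,104],18.4)
plan([445.2,195.6,72],18.4)
E
```

```text
from [464.47 130.45 169.72] yaw 18.5 q6 -0.21 t 16.70
SHIFT cm [ 6.58  0.29 -6.78] TURN 0.1
from [464.47 130.45 169.72] yaw 18.5 q6 -0.21 t 16.70
SHIFT cm [ 9.78  0.32 -6.77] TURN 0.1
```

Request:
arm_command:
  moves:
    - [2,0.3,-3,0,0]
    - [5,0.3,-6,0,0]
    - [6.5,0.3,-6.8,0,0]
    - [6.5,0.3,-6.8,0,0]
    - [6.5,0.3,-6.8,0,0]
    - [7,0.3,-6.8,0,0]
    - [7.4,0.3,-6.8,0,0]
    - [7.7,0.3,-6.8,0,0]

```text
time: 17.5
tool_pos: [446.7, 195.6, 251.9]
tcp_rot: [-1.76, 1.563, -3.009]
contact_force: [0.2, 0.3, -3.8]
grip_width: 45.3
```

Run:
```python
from h import *
o=st(); print(rot(o["tcp_rot"])[:,0]*1000);  plan([445.2,195.6,72],18.4)
```

```text
t 17.50 grip [445.52 195.43  92.92] yaw 18.42 F [ 0.17  0.33 -3.79] w 45.3 q6 -0.07
[  -7.61   -1.01 -999.97]
from [445.52 195.43  92.92] yaw 18.4 q6 -0.07 t 17.50
SHIFT cm [ 2.09 -0.01 -0.02] TURN 0.0
```

Request:
arm_command:
  moves:
    - [0.3,0,0,0,0]
    - [0.6,0,0,0,0]
    - [0.8,0,0,0,0]
    - [1.0,0,0,0,0]
    - [1.2,0,0,0,0]
    - [1.4,0,0,0,0]

```text
time: 18.1
tool_pos: [446.9, 195.7, 238.9]
tcp_rot: [-1.824, 1.565, -3.073]
contact_force: [-1.6, 0.6, 6.4]
grip_width: 45.4
```

Run:
```python
from h import *
o=st(); print(rot(o["tcp_rot"])[:,0]*1000)
```

```text
t 18.10 grip [445.99 195.67  79.93] yaw 18.42 F [-1.56  0.6   6.43] w 45.4 q6 -0.07
[  -5.7    -0.39 -999.98]
```

Request:
arm_command:
  moves:
    - [0.2,0,0,0,0]
    - [0.4,0,0,0,0]
    - [0.6,0,0,0,0]
    - [0.8,0,0,0,0]
    - [0.9,0,0,0,0]
    - [0.9,0,0,0,0]

```text
time: 18.7
tool_pos: [446.7, 195.9, 230.8]
tcp_rot: [-1.861, 1.565, -3.11]
contact_force: [-4.6, 1.7, 11.0]
grip_width: 45.8
```

Run:
```python
from h import *
o=st(); print(rot(o["tcp_rot"])[:,0]*1000)
```

```text
t 18.70 grip [445.81 195.84  71.82] yaw 18.43 F [-4.64  1.73 10.98] w 45.8 q6 -0.07
[  -5.57   -0.17 -999.98]
```

Request:
arm_command:
  moves:
    - [0.3,0,0,0,0]
    - [0.5,0,0,0,0]
    - [0.7,0,0,0,0]
    - [0.7,0,0,0,0]

```text
time: 19.1
tool_pos: [446.4, 195.8, 227.6]
tcp_rot: [-1.807, 1.567, -3.055]
contact_force: [-14.1, -4.7, 41.9]
grip_width: 45.7
```

Run:
```python
from h import *
o=st(); print(rot(o["tcp_rot"])[:,0]*1000)
```

```text
t 19.10 grip [445.86 195.71  68.56] yaw 18.47 F [-14.13  -4.66  41.88] w 45.7 q6 -0.07
[  -3.53   -0.31 -999.99]
```

Request:
arm_command:
  moves:
    - [-0.3,0,0,0,0]
    - [-1,0,0,0,0]
    - [-3,0,0,0,0]
    - [-6,0,0,0,0]
    - [-10,0,0,0,0]
    - [-10,0,0,0,0]
    - [-10,0,0,0,0]

```text
time: 19.8
tool_pos: [446.6, 195.6, 327.0]
tcp_rot: [-1.754, 1.567, -3.003]
contact_force: [-0.7, -0.3, -7.3]
grip_width: 45.9
```

Run:
```python
from h import *
o=st(); print(rot(o["tcp_rot"])[:,0]*1000)
snap("wrist","w12",s=1.42)
snap("scene","sc12",(110,120,375,320),3)
```

```text
t 19.80 grip [446.05 195.55 167.99] yaw 18.47 F [-0.69 -0.28 -7.27] w 45.9 q6 -0.07
[  -3.77   -0.53 -999.99]
```

View pics/sc12.png

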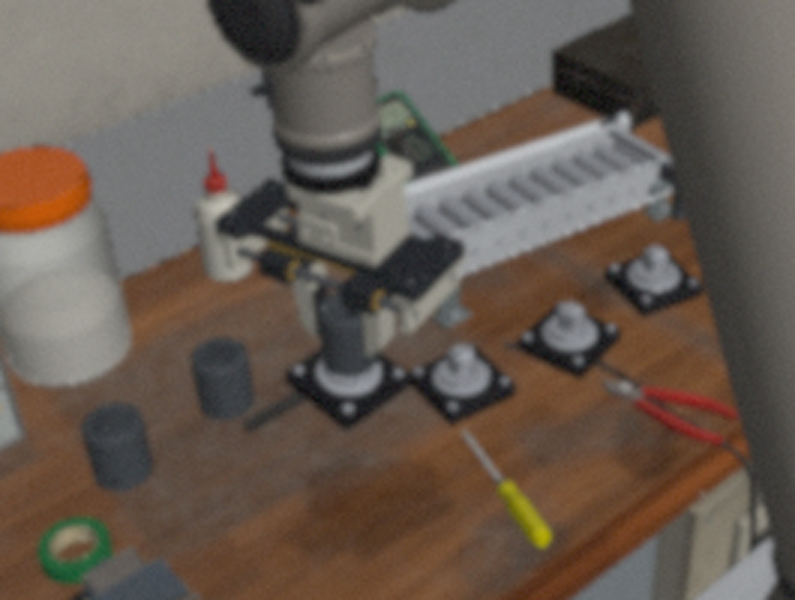

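Run:
```python
from h import *
plan([595,-110,215],8.5)
```

```text
from [444.92 195.29 166.54] yaw 18.5 q6 -0.07 t 19.90
SHIFT cm [-4.92  4.53 33.71] TURN 10.0
```

Request:
arm_command:
  moves:
    - [-4.9,0,4,0,0]
    - [-4.9,1,9,10,0]
    - [-4.9,2,14,10,0]
    - [-4.9,3,19,10,0]
    - [-4.9,4,24,10,0]
    - [-4.9,4.5,29,10,0]
    - [-4.9,4.5,33.7,10,0]
    - [-4.9,4.5,33.7,10,0]
    - [-4.9,4.5,33.7,10,0]
    - [-4.9,4.5,33.7,10,0]

```text
time: 20.9
tool_pos: [595.6, -109.3, 371.7]
tcp_rot: [-1.752, 1.559, 3.108]
contact_force: [-0.1, 0.1, -7.0]
grip_width: 45.2
```

Run:
```python
from h import *
o=st(); c,o=snap("wrist","w13",s=1.42)
import pickle; pickle.dump((c,o),open("w13.pkl","wb"))
```

```text
t 20.90 grip [ 593.71 -109.25  212.66] yaw 8.46 F [-0.08  0.15 -6.95] w 45.2 q6 -0.45
```

View pics/w13.png

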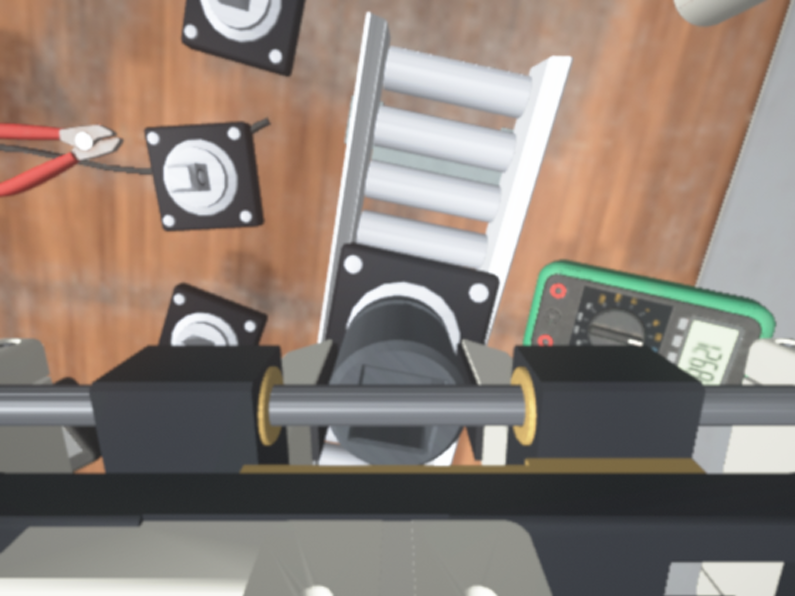

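Run:
```python
import cv2,pickle
c,o=pickle.load(open("w13.pkl","rb"))
a=cv2.resize(c["frame"][0:200,215:415],None,fx=4,fy=4,interpolation=cv2.INTER_CUBIC)[:600]
cv2.imwrite("pics/z13.png",a)
```

```text
(no output)
```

View pics/z13.png

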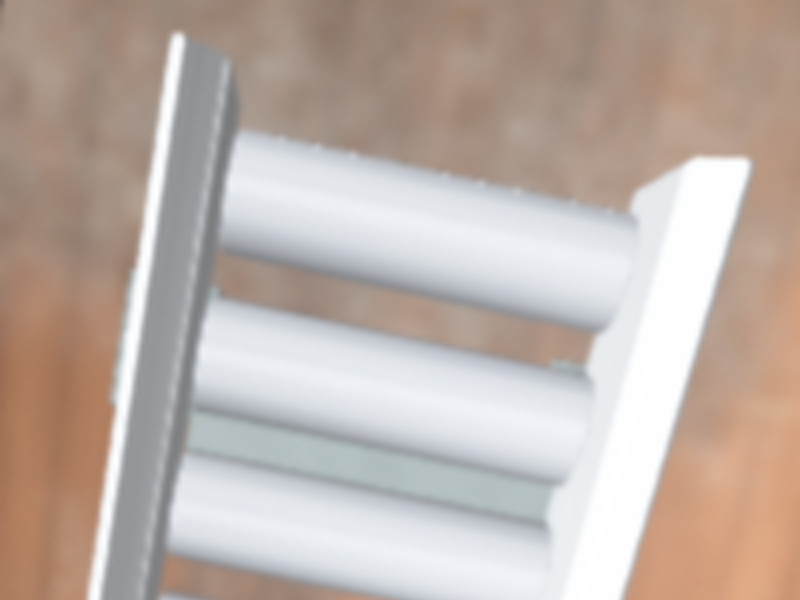

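Run:
```python
from h import *
import pickle
c,o=pickle.load(open("w13.pkl","rb"))
q=lambda p:(np.array(p,float)-1.5)/4+[215,0]
def line(p0,p1,dz):
    z0=62+.096*195+dz
    A=px2w(c,[q(p0)],z0,o)[0]; L=120
    for _ in range(5):
        B=px2w(c,[q(p1)],z0-.096*L,o)[0]; L=np.hypot(*(A-B)[:2])
    d=A-B; return A,B,np.degrees(np.arctan2(d[1],d[0]))-90
l=line((230,65),(160,560),14); r=line((690,160),(570,570),14)
print("L",*l);print("R",*r)
lo=line((178,35),(95,590),22); ro=line((750,160),(625,590),22)
print("Lo",*lo);print("Ro",*ro)
# rollers: first roller edges
for p,s in (((240,132),(636,215)),((222,248),(600,330)),((215,300),(590,375))):
    P=px2w(c,[q(p),q(s)],76,o); d=P[1]-P[0]; print("roller",P[:,:2].ravel(),np.degrees(np.arctan2(d[1],d[0])))
# carrier in hand dots, plate z = grip-68.6+17
D=dots(c,o,[(353,264),(479,293),(353,264),(479,293)],grip(o)[2]-68.6+17)
print(D)
```

```text
L [565.99  36.33  94.72] [563.7  -54.03  86.04] -1.4481168302956178
R [652.98  33.03  94.72] [648.42 -43.46  87.36] -3.4134111200871473
Lo [556.83  37.27 102.72] [551.87 -61.57  93.22] -2.8754529939935054
Ro [661.55  32.28 102.72] [658.36 -45.61  95.24] -2.34668367976073
roller [568.18  30.5  649.51  27.06] -2.421247534892377
roller [567.57   8.95 647.03   4.82] -2.979782933202813
roller [567.51  -0.99 646.87  -4.04] -2.2009776990499237
(array([597.92, -80.81]), np.float64(-4.544964751501295), array([57.16, 57.16, 57.16, 57.16]))
```

Run:
```python
from h import *
plan([606,-25,185],9.5)
plan([606,-25,148.5],9.5)
```

```text
from [ 593.88 -108.72  213.31] yaw 8.5 q6 -0.45 t 20.95
SHIFT cm [ 2.82  2.47 -8.1 ] TURN -1.0
from [ 593.88 -108.72  213.31] yaw 8.5 q6 -0.45 t 20.95
SHIFT cm [ 6.47  2.51 -8.09] TURN -1.0
```

Request:
arm_command:
  moves:
    - [2,1,-4,-1,0]
    - [2.8,2.5,-8.1,-1,0]
    - [2.8,2.5,-8.1,-1,0]
    - [2.8,2.5,-8.1,-1,0]
    - [3.8,2.5,-8.1,-1,0]
    - [4.8,2.5,-8.1,-1,0]
    - [5.5,2.5,-8.1,-1,0]
    - [6.0,2.5,-8.1,-1,0]
    - [6.0,2.5,-8.1,-1,0]

```text
time: 21.85
tool_pos: [607.7, -25.4, 311.5]
tcp_rot: [-1.749, 1.559, 3.128]
contact_force: [0.1, -0.7, -6.5]
grip_width: 45.5
```

Run:
```python
from h import *
o=st(); c,o=snap("wrist","w14",s=1.42)
plan([606,-25,148.5],9.5)
```

```text
t 21.85 grip [605.86 -25.4  152.48] yaw 9.47 F [ 0.08 -0.68 -6.54] w 45.5 q6 -0.33
from [605.85 -25.27 152.89] yaw 9.5 q6 -0.33 t 21.90
SHIFT cm [ 0.44  0.02 -0.02] TURN -0.0
```

View pics/w14.png

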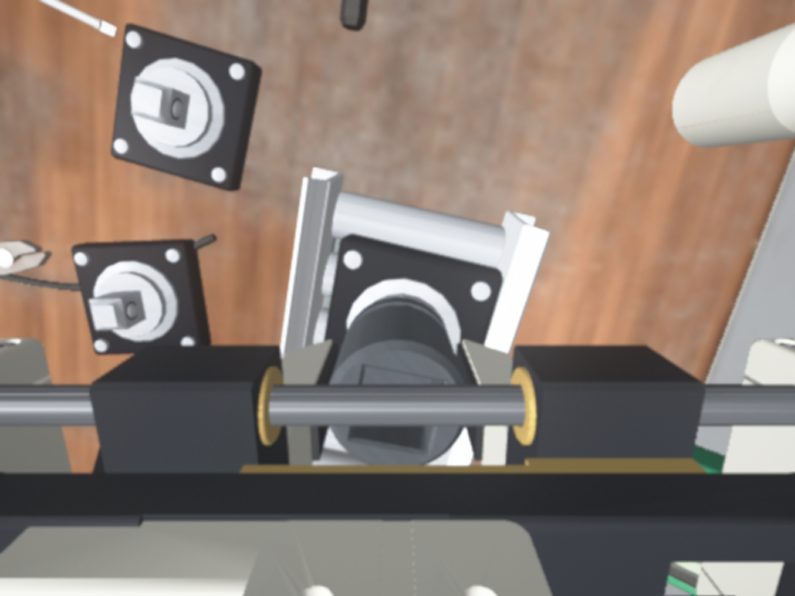

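Request:
arm_command:
  moves:
    - [0,-0.25,0,0,0]
    - [0.2,-0.25,0,0,0]
    - [0.4,-0.25,0,0,0]
    - [0.5,-0.25,0,0,0]

```text
time: 22.3
tool_pos: [605.6, -25.8, 307.6]
tcp_rot: [-1.697, 1.562, -3.103]
contact_force: [2.3, 0.0, -3.0]
grip_width: 45.5
```

Run:
```python
from h import *
o=st(); c,o=snap("wrist","w15",s=1.42)
```

```text
t 22.30 grip [604.25 -25.86 148.64] yaw 9.48 F [ 2.33  0.04 -3.04] w 45.5 q6 -0.33
```

View pics/w15.png

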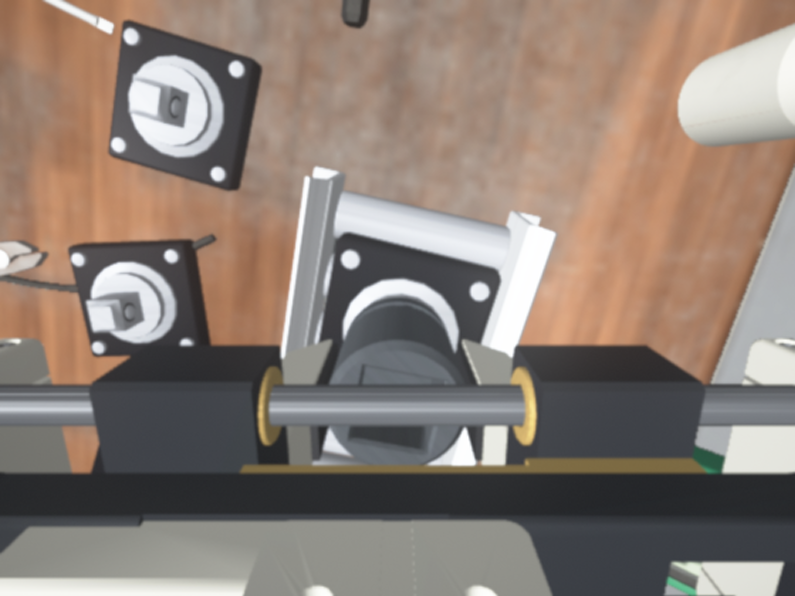

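Request:
arm_command:
  moves:
    - [0,0,0,0,1]
    - [0,0,0,0,1]
    - [0,0,0,0,1]
    - [0,0,0,0,1]
    - [0,0,0,0,1]
    - [0,0,0,0,1]
    - [-2,0,0,0,1]
    - [-5,0,0,0,1]
    - [-9,0,0,0,1]
    - [-9,0,0,0,1]

```text
time: 23.35
tool_pos: [607.1, -25.8, 403.3]
tcp_rot: [0.307, 1.569, -1.099]
contact_force: [-0.2, 0.1, 1.1]
grip_width: 91.8
```

Run:
```python
from h import *
o=st(); c,o=snap("side","sd16",(200,140,400,290),4)
plan([478,30,200],8.5)
```

```text
t 23.35 grip [607.23 -26.12 244.27] yaw 9.48 F [-0.21  0.06  1.13] w 91.8 q6 -0.33
from [606.11 -25.99 241.37] yaw 9.5 q6 -0.33 t 23.40
SHIFT cm [  4.17 -11.7   -7.63] TURN 1.0
```

View pics/sd16.png

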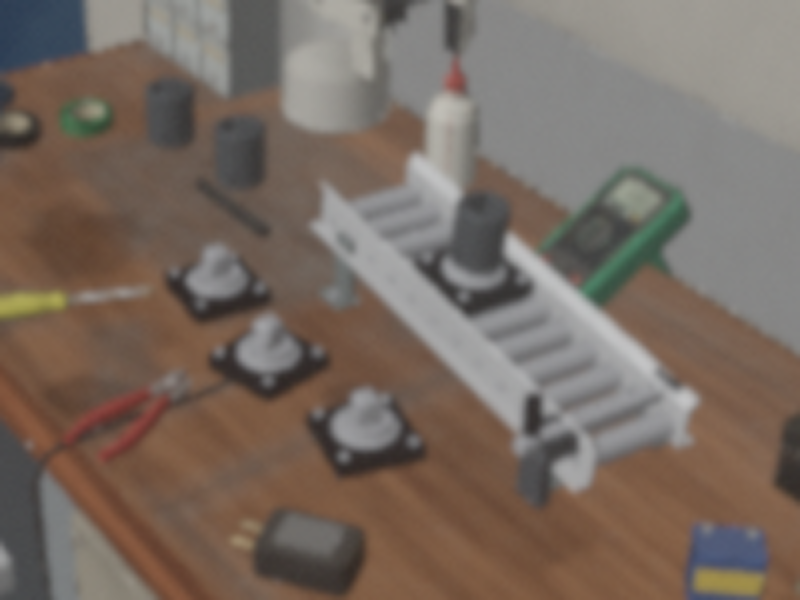

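Run:
```python
from h import *
o=st(); print(rot(o["tcp_rot"])[:,0]*1000)
plan([594.7,237.6,130],45)
```

```text
t 23.40 grip [606.11 -25.99 241.37] yaw 9.48 F [-0.44 -0.13 -0.37] w 91.7 q6 -0.33
[  -3.36   -1.19 -999.99]
from [606.11 -25.99 241.37] yaw 9.5 q6 -0.33 t 23.40
SHIFT cm [ 11.11   3.25 -26.19] TURN -35.5
```

Request:
arm_command:
  moves:
    - [0,3.2,-5,0,1]
    - [0,3.2,-10,-8,1]
    - [0,3.2,-15,-16,1]
    - [0,3.2,-20,-24,1]
    - [0,3.2,-25,-32,1]
    - [4,3.2,-26.2,-35.5,1]
    - [8,3.2,-26.2,-35.5,1]
    - [11.1,3.2,-26.2,-35.5,1]
    - [11.1,3.2,-26.2,-35.5,1]
    - [11.1,3.2,-26.2,-35.5,1]

```text
time: 24.4
tool_pos: [594.8, 237.7, 288.8]
tcp_rot: [-2.043, 1.566, -2.829]
contact_force: [0.0, 0.8, -0.1]
grip_width: 92.0
```

Run:
```python
from h import *
import pickle
o=st(); print(rot(o["tcp_rot"])[:,0]*1000)
c,o=snap("wrist","w17",s=1.42); pickle.dump((c,o),open("w17.pkl","wb"))
p=w2px(c,[[594.7,237.6,62]],o)[0]; print(p,p*1.42)
u0,v0=int(p[0])-40,int(p[1])-45
cv2.imwrite("pics/z17.png",cv2.resize(c["frame"][v0:v0+75,u0:u0+80],None,fx=8,fy=8,interpolation=cv2.INTER_CUBIC)); print(u0,v0)
```

```text
t 24.40 grip [594.01 237.48 129.79] yaw 44.97 F [ 0.    0.82 -0.06] w 92.0 q6 -0.52
[  -4.8    -1.55 -999.99]
[280.41 229.44] [398.19 325.8 ]
240 184
```

View pics/w17.png

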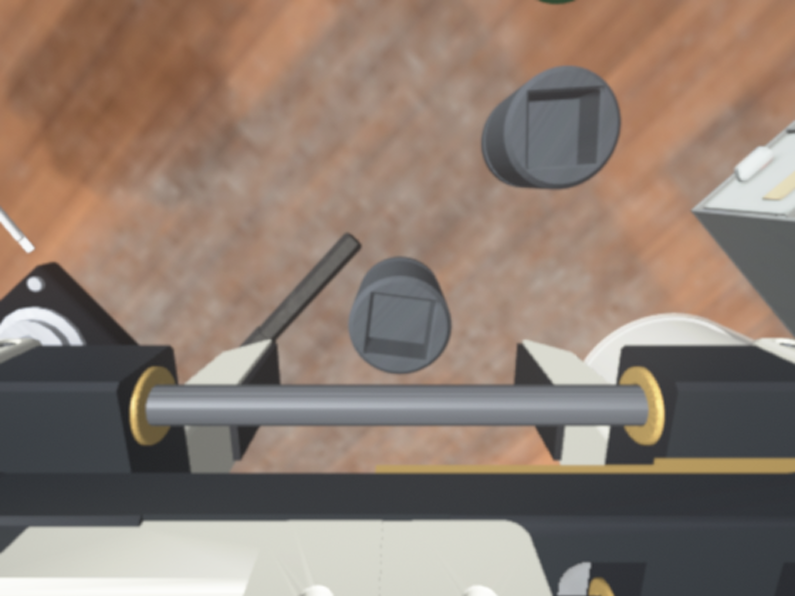

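View pics/z17.png

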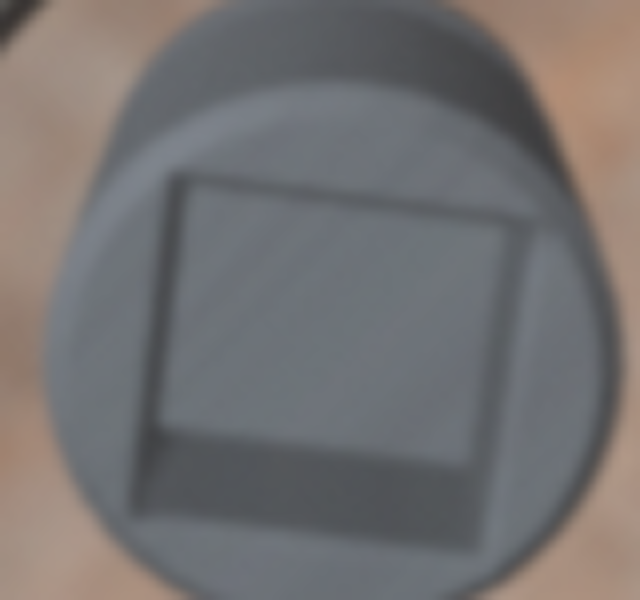

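Run:
```python
from h import *
import pickle
c,o=pickle.load(open("w17.pkl","rb"))
uv=(np.array([(170,170),(532,225),(485,553),(130,518)])-3.5)/8+[240,184]
print(*square(c,o,uv,62))
print("jar",px2w(c,np.array([(665,315),(590,360)])/1.42,0,o),px2w(c,np.array([(665,315)])/1.42,100,o))
S=dots  # A: top corners
uvA=np.array([(527,90),(601,87),(600,163),(528,167)])/1.42
print("A",*square(c,o,uvA,62))
plan([594.5,238.5,130],-45,half=False)
```

```text
[595.03 237.57] 37.7741362117791 [31.56 30.65 31.89 32.27]
jar [[724.41 348.09   0.  ]
 [714.99 295.02   0.  ]] [[657.73 325.2  100.  ]]
A [581.34 353.97] -40.97343837133626 [31.68 31.4  32.12 31.91]
from [594.89 237.56 131.27] yaw 45.0 q6 -0.52 t 24.45
SHIFT cm [ 0.13  0.04 -0.09] TURN 90.0
```

Request:
arm_command:
  moves:
    - [0,0,0,90,1]
    - [0,0,0,90,1]
    - [0,0,0,90,1]
    - [0,0,0,90,1]
    - [0,0,0,90,1]
    - [0,0,0,90,1]
    - [0,0,0,90,1]
    - [0,0,0,90,1]
    - [0,0,0,80,1]
    - [0,0,0,80,1]

```text
time: 25.45
tool_pos: [595.9, 237.5, 293.1]
tcp_rot: [2.358, 1.568, 0.17]
contact_force: [0.0, -0.0, 0.3]
grip_width: 91.7
```

Run:
```python
from h import *
o=st(); print(rot(o["tcp_rot"])[:,0]*1000)
c,o=snap("wrist","w18",s=1.42)
plan([595,237.6,50],-45,half=False)
print(w2px(c,[[595,237.6,62]],o)*1.42)
```

```text
t 25.45 grip [596.27 237.56 134.08] yaw -35.35 F [ 0.03 -0.05  0.31] w 91.7 q6 0.88
[    2.61     0.45 -1000.  ]
from [596.26 237.58 134.03] yaw -35.3 q6 0.88 t 25.50
SHIFT cm [ 8.4  -0.12  0.09] TURN 9.7
[[392.73 324.94]]
```

View pics/w18.png

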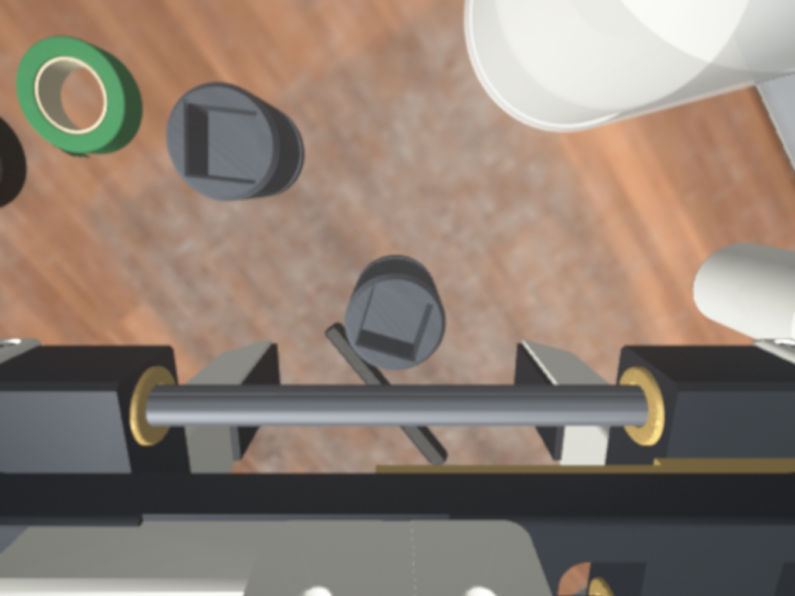

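Request:
arm_command:
  moves:
    - [3,0,0,8,1]
    - [5,0,0,9.7,1]
    - [7,0,0,9.7,1]
    - [8.4,0,0,9.7,1]
    - [8.4,0,0,9.7,1]
    - [8.4,0,0,9.7,0]
    - [8.4,0,0,9.7,0]
    - [8.4,0,0,9.7,0]
    - [8.4,0,0,9.7,0]
    - [8.4,0,0,9.7,0]

```text
time: 26.5
tool_pos: [596.1, 237.6, 209.4]
tcp_rot: [2.537, 1.568, 0.18]
contact_force: [-0.5, -0.3, 0.3]
grip_width: 56.5
```

Request:
arm_command:
  moves:
    - [0,0,0,0,0]
    - [0,0,0,0,0]

```text
time: 26.7
tool_pos: [596.0, 237.7, 209.5]
tcp_rot: [2.597, 1.568, 0.24]
contact_force: [-0.2, 1.3, 0.3]
grip_width: 51.5
```

Run:
```python
from h import *
o=st(); print(rot(o["tcp_rot"])[:,0]*1000)
snap("side","sd18",(200,140,400,290),4)
plan([480,0,170],-5,half=False)
```

```text
t 26.70 grip [596.42 237.81  50.46] yaw -45.04 F [-0.18  1.34  0.35] w 51.5 q6 1.05
[    2.8      0.69 -1000.  ]
from [596.4  237.82  50.43] yaw -45.0 q6 1.05 t 26.75
SHIFT cm [-12.01   8.62  25.01] TURN -40.0
```

View pics/sd18.png

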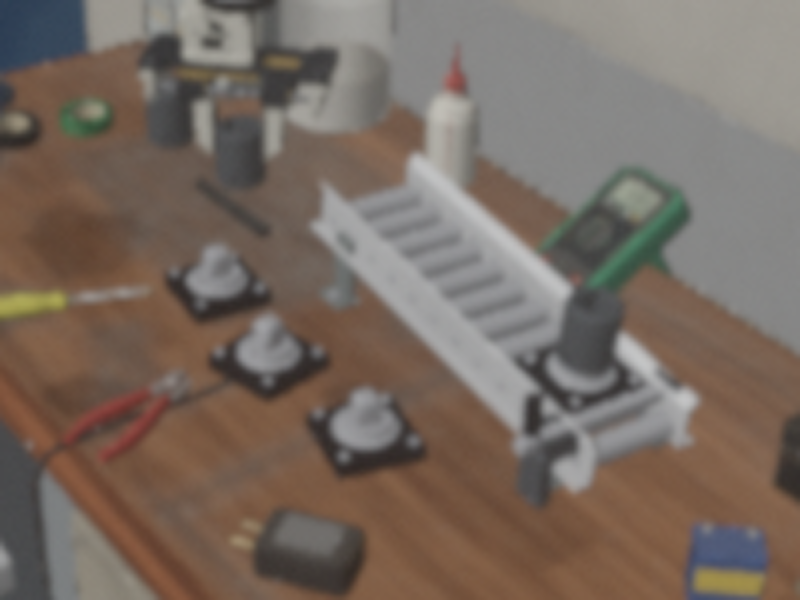

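Request:
arm_command:
  moves:
    - [-4,0,0,0,0]
    - [-8,0,0,0,0]
    - [-12,2,5,-8,0]
    - [-12,4,10,-16,0]
    - [-12,6,15,-24,0]
    - [-12,8,20,-32,0]
    - [-12,8.6,25,-40,0]
    - [-12,8.6,25,-45,0]
    - [-12,8.6,25,-45,0]
    - [-12,8.6,25,-45,0]

```text
time: 27.75
tool_pos: [479.4, -0.4, 328.9]
tcp_rot: [1.893, 1.568, 0.319]
contact_force: [0.7, 0.2, -3.6]
grip_width: 51.4
```

Run:
```python
from h import *
import pickle
o=st(); print(rot(o["tcp_rot"])[:,0]*1000)
c,o=snap("wrist","w19",s=1.42); pickle.dump((c,o),open("w19.pkl","wb"))
```

```text
t 27.75 grip [479.78  -0.29 169.87] yaw -0.19 F [ 0.72  0.21 -3.61] w 51.4 q6 -0.16
[    2.67     0.88 -1000.  ]
```

View pics/w19.png

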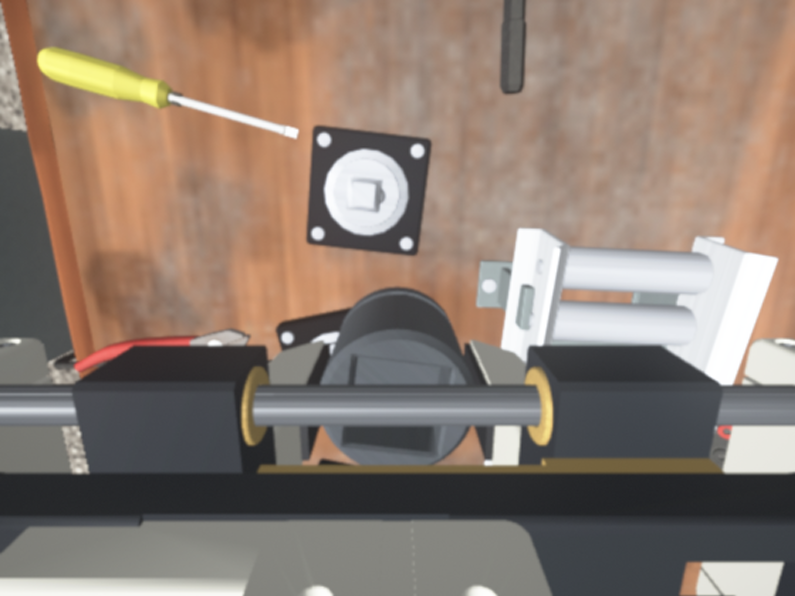

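Run:
```python
from h import *
import pickle
c,o=pickle.load(open("w19.pkl","rb"))
ctr,y,s=dots(c,o,[(324,140),(417,151),(406,243),(318,234)]); print(ctr,y,s)
ga=y-37.4+90-45; ga=(ga+45)%90-45
print(ga)
plan([*ctr,108],ga); plan([*ctr,76],ga)
```

```text
[461.08  61.32] -6.760088292447096 [58.77 58.82 58.85 58.81]
0.8399117075529077
from [480.22   0.28 169.89] yaw -0.1 q6 -0.16 t 27.80
SHIFT cm [ 6.19 -1.95 -6.09] TURN -1.0
from [480.22   0.28 169.89] yaw -0.1 q6 -0.16 t 27.80
SHIFT cm [ 9.39 -1.96 -6.09] TURN -1.0
```

Request:
arm_command:
  moves:
    - [2,-1,-3,-1,0]
    - [5,-1.9,-6.1,-1,0]
    - [6,-1.9,-6.1,-1,0]
    - [6,-1.9,-6.1,-1,0]
    - [6,-1.9,-6.1,-1,0]
    - [6.6,-1.9,-6.1,-1,0]
    - [7.0,-1.9,-6.1,-1,0]
    - [7.4,-1.9,-6.1,-1,0]

```text
time: 28.6
tool_pos: [461.3, 60.9, 254.9]
tcp_rot: [1.777, 1.567, 0.221]
contact_force: [0.2, 1.3, 1.3]
grip_width: 51.5
```

Request:
arm_command:
  moves:
    - [0.3,0,0,0,0]
    - [0.6,0,0,0,0]
    - [0.9,0,0,0,0]
    - [1.2,0,0,0,0]
    - [1.5,0,0,0,0]
    - [1.7,0,0,0,0]

```text
time: 29.2
tool_pos: [461.2, 61.0, 237.8]
tcp_rot: [1.874, 1.567, 0.318]
contact_force: [-1.3, 1.9, -2.2]
grip_width: 51.5
```

Run:
```python
from h import *
o=st(); print(rot(o["tcp_rot"])[:,0]*1000)
```

```text
t 29.20 grip [461.75  61.14  78.78] yaw 0.82 F [-1.27  1.88 -2.25] w 51.5 q6 -0.05
[   3.51    1.16 -999.99]
```

Request:
arm_command:
  moves:
    - [0.2,0,0,0,0]
    - [0.4,0,0,0,0]
    - [0.6,0,0,0,0]
    - [0.7,0,0,0,0]
    - [0.7,0,0,0,0]

```text
time: 29.7
tool_pos: [461.0, 61.0, 234.3]
tcp_rot: [1.691, 1.565, 0.135]
contact_force: [-14.8, 1.1, 43.2]
grip_width: 51.6
```

Run:
```python
from h import *
o=st(); print(rot(o["tcp_rot"])[:,0]*1000)
```

```text
t 29.70 grip [461.84  61.12  75.33] yaw 0.86 F [-14.78   1.09  43.17] w 51.6 q6 -0.05
[   5.34    0.73 -999.99]
```

Request:
arm_command:
  moves:
    - [-0.4,0,0,0,0]
    - [-2,0,0,0,0]
    - [-5,0,0,0,0]
    - [-9,0,0,0,0]
    - [-12.5,0,0,0,0]
    - [-12.5,0,0,0,0]
    - [-12.5,0,0,0,0]

```text
time: 30.4
tool_pos: [460.1, 60.7, 358.5]
tcp_rot: [1.637, 1.566, 0.081]
contact_force: [-0.9, -0.3, -8.9]
grip_width: 51.6
```

Run:
```python
from h import *
o=st(); print(rot(o["tcp_rot"])[:,0]*1000)
plan([605.5,-25.2,188],5)
```

```text
t 30.40 grip [460.96  60.81 199.48] yaw 0.85 F [-0.87 -0.29 -8.86] w 51.6 q6 -0.05
[   5.12    0.41 -999.99]
from [460.96  60.81 199.48] yaw 0.9 q6 -0.05 t 30.40
SHIFT cm [ 1.22 14.32  8.82] TURN -4.1
```

Request:
arm_command:
  moves:
    - [0,4,2,-4.1,0]
    - [0,8,5,-4.1,0]
    - [0,12,7,-4.1,0]
    - [1.2,14.3,8.8,-4.1,0]
    - [1.2,14.3,8.8,-4.1,0]
    - [1.2,14.3,8.8,-4.1,0]
    - [1.2,14.3,8.8,-4.1,0]

```text
time: 31.1
tool_pos: [603.8, -24.7, 345.1]
tcp_rot: [2.376, 1.569, 0.892]
contact_force: [-0.8, -0.0, -7.1]
grip_width: 51.3
```

Run:
```python
from h import *
import pickle
o=st(); print(rot(o["tcp_rot"])[:,0]*1000)
c,o=snap("wrist","w20",s=1.42); pickle.dump((c,o),open("w20.pkl","wb"))
snap("side","sd20",(200,140,400,290),4)
```

```text
t 31.10 grip [603.97 -24.5  186.15] yaw 4.97 F [-0.78 -0.04 -7.13] w 51.3 q6 -0.26
[    1.       1.24 -1000.  ]
```

View pics/w20.png

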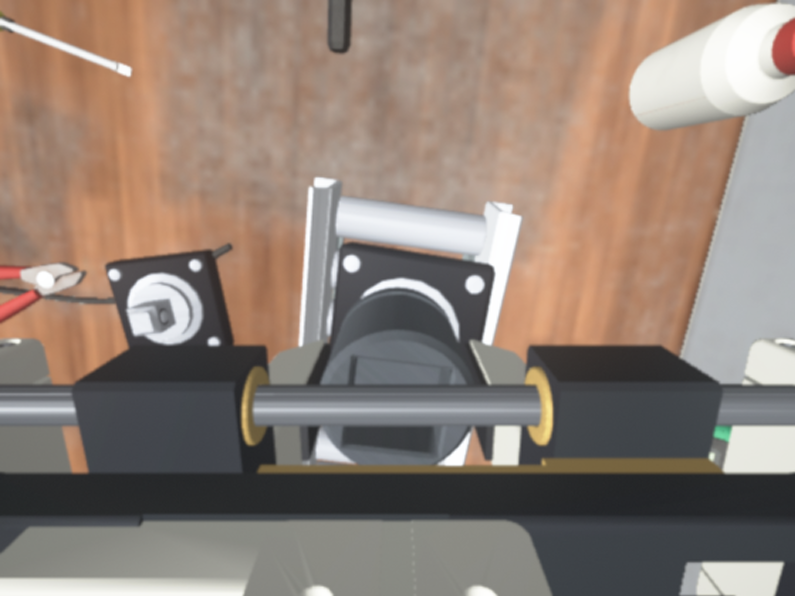

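View pics/sd20.png

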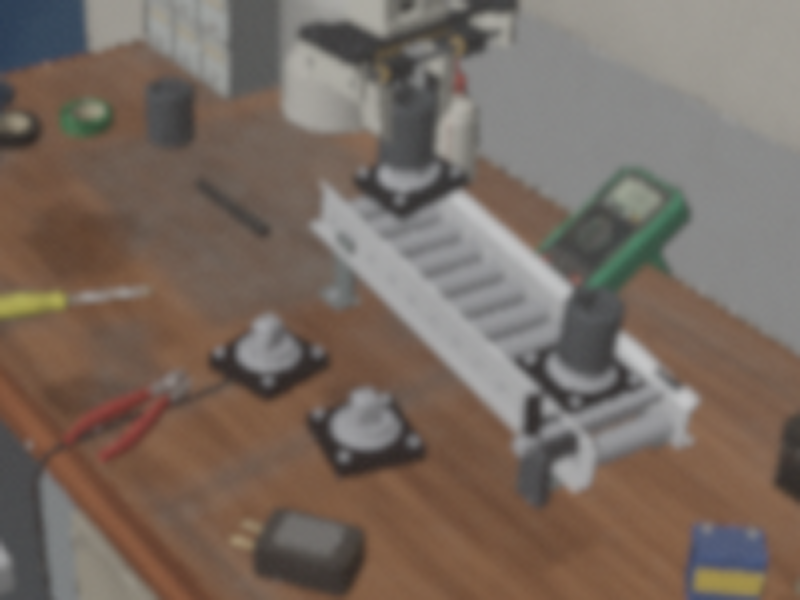

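Run:
```python
from h import *
import pickle
c,o=pickle.load(open("w20.pkl","rb"))
for z in (127.8,122):
    m,y,s=dots(c,o,[(352,264),(475,285)]*2,z); print(m,y,s, "centre",m+29.4*np.array([np.sin(np.radians(y)),-np.cos(np.radians(y))]))
plan([606,-25.5,156],6)
```

```text
[609.55   4.22] -4.925788241286719 [57.21 57.21 57.21 57.21] centre [607.02 -25.07]
[609.87   3.02] -4.925788241286723 [58.9 58.9 58.9 58.9] centre [607.35 -26.27]
from [604.52 -24.35 187.69] yaw 5.0 q6 -0.26 t 31.20
SHIFT cm [3.17 0.13 0.13] TURN -1.0
```

Request:
arm_command:
  moves:
    - [1.0,0,0,-1.5,0]
    - [1.8,0,0,-1.5,0]
    - [2.4,0,0,-1.5,0]
    - [2.8,0,0,-1.5,0]
    - [3.1,0,0,-1.5,0]
    - [3.3,0,0,-1.5,0]
    - [3.3,0,0,-1.5,0]

```text
time: 31.9
tool_pos: [604.4, -24.6, 314.2]
tcp_rot: [1.536, 1.565, 0.078]
contact_force: [1.6, -1.5, -4.7]
grip_width: 51.2
```

Run:
```python
from h import *
o=st(); print(rot(o["tcp_rot"])[:,0]*1000)
c,o=snap("wrist","w21",s=1.42)
```

```text
t 31.90 grip [605.25 -24.49 155.16] yaw 6.49 F [ 1.64 -1.49 -4.65] w 51.2 q6 -0.28
[   5.56    0.44 -999.98]
```

View pics/w21.png

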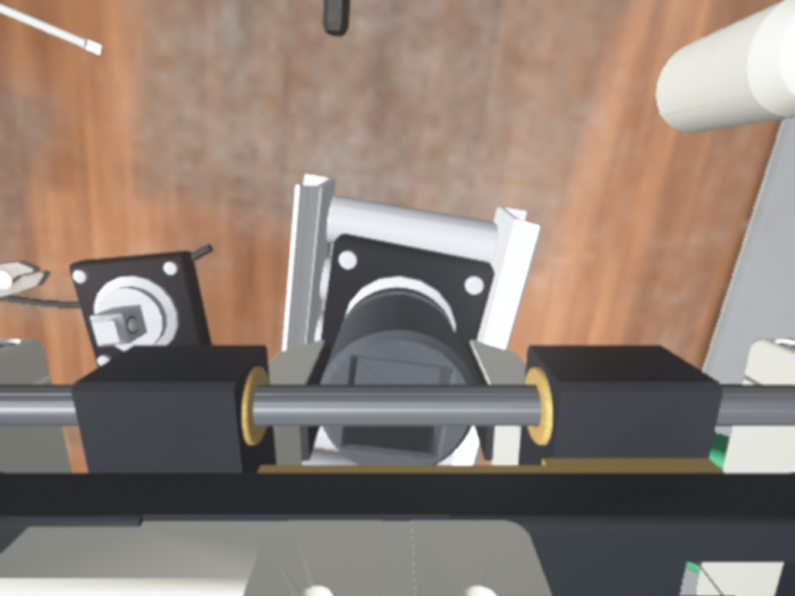

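Request:
arm_command:
  moves:
    - [0,0,0,0,1]
    - [0,0,0,0,1]
    - [0,0,0,0,1]
    - [0,0,0,0,1]
    - [0,0,0,0,1]
    - [0,0,0,0,1]
    - [-2,0,0,0,1]
    - [-5,0,0,0,1]
    - [-9,0,0,0,1]
    - [-9,0,0,0,1]

```text
time: 32.95
tool_pos: [604.5, -24.6, 410.1]
tcp_rot: [1.379, 1.555, -0.078]
contact_force: [0.6, -0.3, 1.0]
grip_width: 91.8
```

Run:
```python
from h import *
o=st(); print(rot(o["tcp_rot"])[:,0]*1000)
snap("side","sd22",(200,140,400,290),4)
plan([581,352.5,250],45,half=False)
```

```text
t 32.95 grip [606.91 -24.83 251.13] yaw 6.50 F [ 0.63 -0.34  0.96] w 91.8 q6 -0.28
[  15.46   -1.21 -999.88]
from [605.85 -24.64 248.25] yaw 6.5 q6 -0.28 t 33.00
SHIFT cm [ -0.22   1.8  -37.75] TURN -38.5
```

View pics/sd22.png

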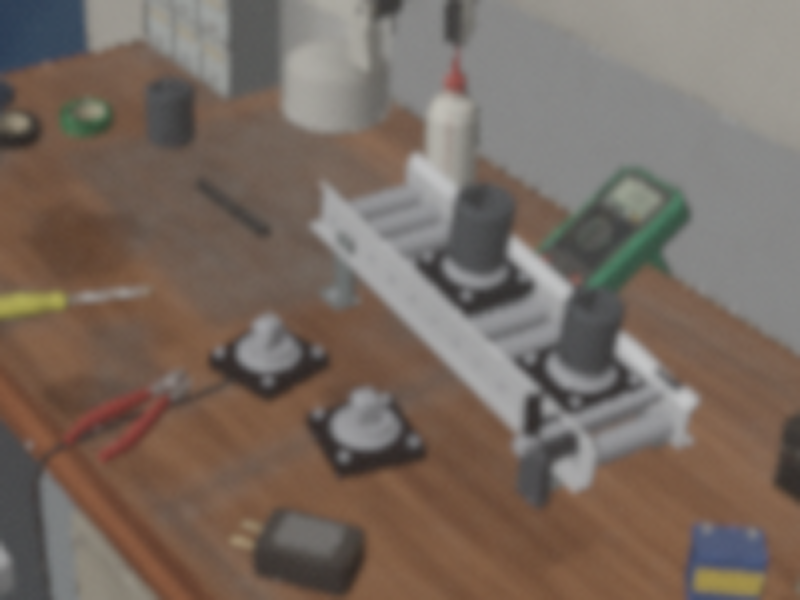

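Run:
```python
from h import *
c=bot.capture("scene")
f=lambda L:np.array(L)/3.+[110,150]
print(px2w(c,f([(70,292),(5,262),(130,245)]),0))
s=bot.capture("side"); g=lambda L:np.array(L)/4.+[200,140]
print(px2w(s,g([(335,132),(280,110),(388,112)]),0))
```

```text
[[722.71 332.43   0.  ]
 [806.69 359.03   0.  ]
 [746.89 254.16  -0.  ]]
[[731.86 262.94  -0.  ]
 [711.03 339.21   0.  ]
 [807.7  270.07   0.  ]]
```

Run:
```python
from h import *
o=st(); print(rot(o["tcp_rot"])[:,0]*1000)
plan([581,352.5,135],-40,half=False)
```

```text
t 33.10 grip [604.21 -24.42 244.68] yaw 6.49 F [ 0.39 -0.34 -1.11] w 91.7 q6 -0.28
[   4.27    0.61 -999.99]
from [604.21 -24.42 244.68] yaw 6.5 q6 -0.28 t 33.10
SHIFT cm [ 10.98   1.91 -37.71] TURN 46.5
```

Settled, the tilt is small again.

Request:
arm_command:
  moves:
    - [0,2,-5,8,1]
    - [0,2,-10,16,1]
    - [0,2,-15,24,1]
    - [0,2,-20,32,1]
    - [0,2,-25,40,1]
    - [2,2,-30,46.5,1]
    - [4,2,-35,46.5,1]
    - [6,2,-37.7,46.5,1]
    - [9,2,-37.7,46.5,1]
    - [11,2,-37.7,46.5,1]

```text
time: 34.1
tool_pos: [579.7, 353.8, 289.1]
tcp_rot: [0.104, 1.568, -2.162]
contact_force: [0.4, -0.5, -0.4]
grip_width: 91.6
```

Request:
arm_command:
  moves:
    - [0,0,0,0,1]
    - [0,0,0,0,1]

```text
time: 34.3
tool_pos: [579.3, 353.7, 287.3]
tcp_rot: [-0.248, 1.565, -2.514]
contact_force: [-0.2, -0.0, 0.0]
grip_width: 92.2
```

Run:
```python
from h import *
import pickle
o=st(); print(rot(o["tcp_rot"])[:,0]*1000)
c,o=snap("wrist","w23",s=1.42); pickle.dump((c,o),open("w23.pkl","wb"))
p=w2px(c,[[581,352.5,62]],o)[0]; print(p,p*1.42)
u0,v0=int(p[0])-40,int(p[1])-45
cv2.imwrite("pics/z23.png",cv2.resize(c["frame"][v0:v0+75,u0:u0+80],None,fx=8,fy=8,interpolation=cv2.INTER_CUBIC)); print(u0,v0)
snap("side","sd23",(200,140,400,290),4)
```

```text
t 34.30 grip [578.54 353.14 128.29] yaw -39.84 F [-0.22 -0.01  0.02] w 92.2 q6 1.13
[  -5.01   -3.64 -999.98]
[281.65 228.43] [399.94 324.37]
241 183
```

View pics/w23.png

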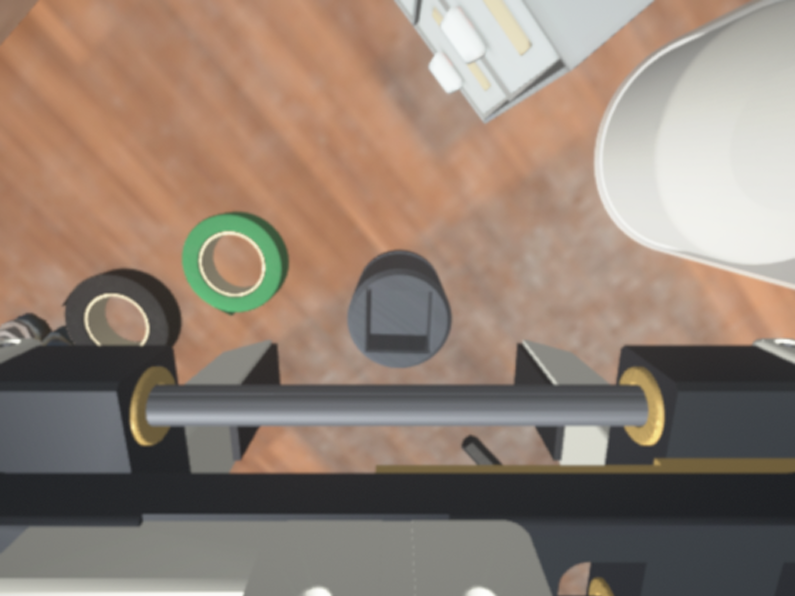

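View pics/z23.png

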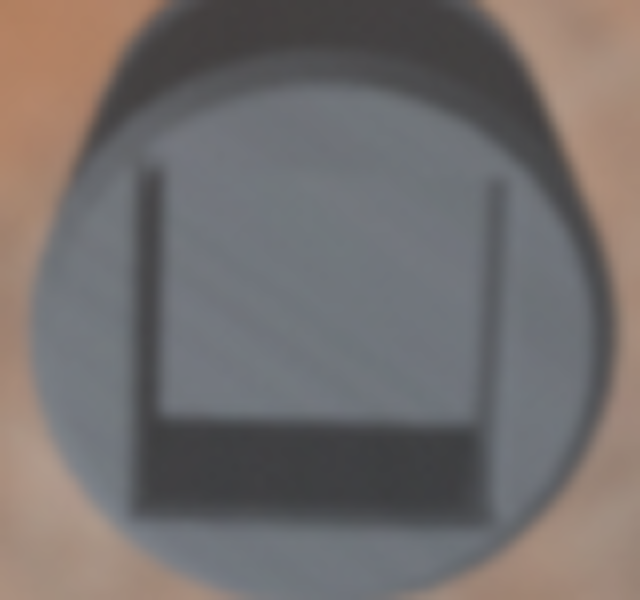

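View pics/sd23.png

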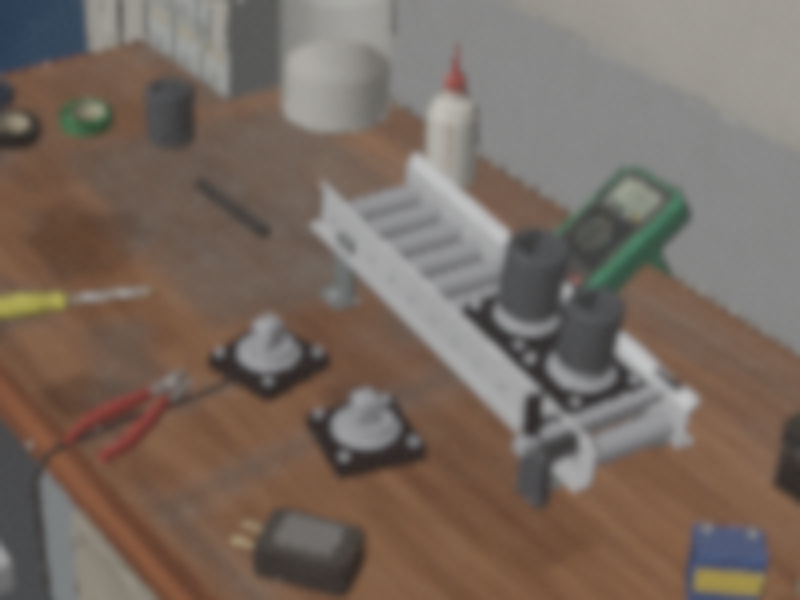

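Run:
```python
from h import *
import pickle
c,o=pickle.load(open("w23.pkl","rb"))
uv=(np.array([(137,162),(506,170),(491,523),(133,518)])-3.5)/8+[241,183]
print(*square(c,o,uv,62))
plan([580.5,353,50],-40,half=False)
```

```text
[581.38 354.58] -41.10972770548477 [31.39 32.27 31.7  32.52]
from [580.02 353.39 130.92] yaw -39.9 q6 1.13 t 34.40
SHIFT cm [ 8.09  0.06 -0.01] TURN 0.1
```

Request:
arm_command:
  moves:
    - [3,0.1,-0.1,0,1]
    - [5,0.1,-0.1,0,1]
    - [7,0.1,-0.1,0,1]
    - [8.1,0.1,-0.1,0,1]
    - [8.1,0.1,-0.1,0,1]
    - [8.1,0.1,-0.1,0,0]
    - [8.1,0.1,-0.1,0,0]
    - [8.1,0.1,-0.1,0,0]
    - [8.1,0.1,-0.1,0,0]
    - [8.1,0.1,-0.1,0,0]

```text
time: 35.4
tool_pos: [581.5, 353.7, 209.3]
tcp_rot: [0.838, 1.569, -1.429]
contact_force: [0.9, 0.5, 0.5]
grip_width: 56.4
```

Request:
arm_command:
  moves:
    - [0,0,0,0,0]
    - [0,0,0,0,0]

```text
time: 35.6
tool_pos: [581.3, 353.9, 209.3]
tcp_rot: [0.5, 1.57, -1.766]
contact_force: [-1.5, 0.9, 0.4]
grip_width: 51.7
```

Run:
```python
from h import *
o=st(); print(rot(o["tcp_rot"])[:,0]*1000)
plan([480,-130,172],12,half=False)
```

```text
t 35.60 grip [581.24 353.67  50.34] yaw -39.87 F [-1.48  0.91  0.44] w 51.7 q6 1.13
[   -0.23    -1.14 -1000.  ]
from [581.24 353.67  50.34] yaw -39.9 q6 1.13 t 35.60
SHIFT cm [-12.11  23.24  43.63] TURN -51.9
```

Request:
arm_command:
  moves:
    - [-4,0,0,0,0]
    - [-8,0,0,-4,0]
    - [-12,2,4,-12,0]
    - [-12.1,4.5,8,-20,0]
    - [-12.1,7,12,-28,0]
    - [-12.1,9.5,16,-36,0]
    - [-12.1,11.5,20,-44,0]
    - [-12.1,11.5,21.5,-52,0]
    - [-12.1,11.5,21.5,-53,0]
    - [-12.1,11.5,21.5,-53,0]

```text
time: 36.6
tool_pos: [531.9, 115.3, 330.4]
tcp_rot: [-0.666, 1.57, -2.01]
contact_force: [0.0, -0.3, -4.4]
grip_width: 51.4
```

Run:
```python
from h import *
o=st(); print(rot(o["tcp_rot"])[:,0]*1000)
plan([462,-128,172],13,half=False)
```

```text
t 36.60 grip [531.82 115.16 171.44] yaw 12.97 F [ 0.03 -0.26 -4.44] w 51.4 q6 -0.15
[   -0.41    -0.86 -1000.  ]
from [531.82 115.16 171.44] yaw 13.0 q6 -0.15 t 36.60
SHIFT cm [ -0.03 -12.26  22.13] TURN -0.0
```

Request:
arm_command:
  moves:
    - [0,-2.4,4.4,0,0]
    - [0,-4.8,8.8,0,0]
    - [0,-7.2,13.2,0,0]
    - [0,-9.8,17.6,0,0]
    - [0,-12.3,22.1,0,0]
    - [0,-12.3,22.1,0,0]
    - [0,-12.3,22.1,0,0]
    - [0,-12.3,22.1,0,0]

```text
time: 37.4
tool_pos: [462.3, -126.5, 330.5]
tcp_rot: [-1.107, 1.57, -2.451]
contact_force: [-0.7, 0.4, -4.3]
grip_width: 51.5
```

Run:
```python
from h import *
import pickle
o=st(); print(rot(o["tcp_rot"])[:,0]*1000)
c,o=snap("wrist","w25",s=1.42); pickle.dump((c,o),open("w25.pkl","wb"))
```

```text
t 37.40 grip [ 462.26 -126.54  171.54] yaw 12.98 F [-0.72  0.41 -4.28] w 51.5 q6 -0.65
[   -0.34    -0.28 -1000.  ]
```

View pics/w25.png

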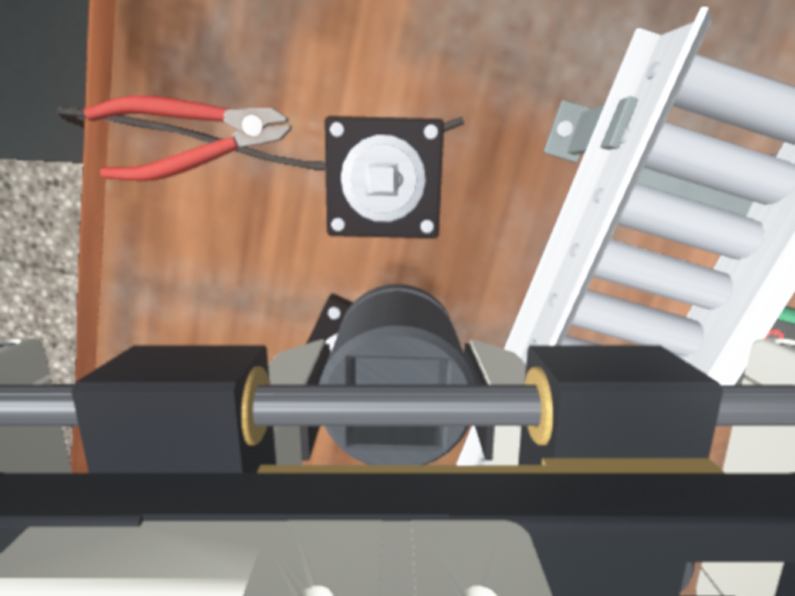

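Run:
```python
from h import *
import pickle
c,o=pickle.load(open("w25.pkl","rb"))
ctr,y,s=dots(c,o,[(337,129),(431,131),(427,227),(338,225)]); print(ctr,y,s)
ga=y+90+40.9-39.9; ga=(ga+45)%90-45
print(ga)
plan([*ctr,97],ga)
```

```text
[438.05 -60.33] 11.587886084034041 [58.88 58.79 58.95 58.96]
12.58788608403404
from [ 462.24 -126.25  171.52] yaw 13.0 q6 -0.65 t 37.45
SHIFT cm [ 7.45 -0.87 -6.97] TURN 0.5
```

Request:
arm_command:
  moves:
    - [2,-0.4,-3.5,0.5,0]
    - [5,-0.9,-7,0.5,0]
    - [6,-0.9,-7,0.5,0]
    - [6,-0.9,-7,0.5,0]
    - [6,-0.9,-7,0.5,0]
    - [6.6,-0.9,-7,0.5,0]
    - [7.0,-0.9,-7,0.5,0]
    - [7.4,-0.9,-7,0.5,0]

```text
time: 38.25
tool_pos: [437.9, -60.4, 256.4]
tcp_rot: [0.074, 1.57, -1.278]
contact_force: [0.2, -0.5, -4.4]
grip_width: 51.4
```

Request:
arm_command:
  moves:
    - [0.3,0,0,0,0]
    - [0.6,0,0,0,0]
    - [0.9,0,0,0,0]
    - [1.2,0,0,0,0]
    - [1.5,0,0,0,0]
    - [1.7,0,0,0,0]

```text
time: 38.85
tool_pos: [438.3, -60.5, 239.6]
tcp_rot: [0.86, 1.569, -0.493]
contact_force: [0.8, -0.3, -3.3]
grip_width: 51.5
```

Request:
arm_command:
  moves:
    - [0.2,0,0,0,0]
    - [0.4,0,0,0,0]
    - [0.6,0,0,0,0]
    - [0.7,0,0,0,0]
    - [0.7,0,0,0,0]

```text
time: 39.35
tool_pos: [437.8, -60.4, 235.1]
tcp_rot: [0.681, 1.569, -0.672]
contact_force: [-10.6, 2.6, 35.0]
grip_width: 51.6
```

Run:
```python
from h import *
o=st(); print(rot(o["tcp_rot"])[:,0]*1000)
```

```text
t 39.35 grip [438.05 -60.63  76.05] yaw 12.52 F [-10.63   2.56  34.97] w 51.6 q6 -0.53
[    1.76    -1.4  -1000.  ]
```

Request:
arm_command:
  moves:
    - [-0.4,0,0,0,0]
    - [-2,0,0,0,0]
    - [-5,0,0,0,0]
    - [-9,0,0,0,0]
    - [-12.5,0,0,0,0]
    - [-12.5,0,0,0,0]
    - [-12.5,0,0,0,0]

```text
time: 40.05
tool_pos: [437.0, -60.1, 359.1]
tcp_rot: [0.199, 1.57, -1.153]
contact_force: [-0.1, 0.5, -8.2]
grip_width: 51.7
```

Run:
```python
from h import *
o=st(); print(rot(o["tcp_rot"])[:,0]*1000)
plan([604.5,-24.6,190],-1,half=False)
```

```text
t 40.05 grip [437.12 -60.24 200.09] yaw 12.53 F [-0.09  0.47 -8.18] w 51.7 q6 -0.53
[    0.48    -1.08 -1000.  ]
from [437.12 -60.24 200.09] yaw 12.5 q6 -0.53 t 40.05
SHIFT cm [ 1.01 17.11  0.15] TURN 13.5
```

Request:
arm_command:
  moves:
    - [0,4,0.1,7,0]
    - [0,8,0.1,13.5,0]
    - [0,12,0.1,13.5,0]
    - [0,16,0.1,13.5,0]
    - [1,17.1,0.1,13.5,0]
    - [1,17.1,0.1,13.5,0]
    - [1,17.1,0.1,13.5,0]
    - [1,17.1,0.1,13.5,0]

```text
time: 40.85
tool_pos: [603.2, -24.3, 348.1]
tcp_rot: [-1.24, 1.568, -2.828]
contact_force: [-0.5, 0.8, -7.0]
grip_width: 51.6
```

Run:
```python
from h import *
import pickle
o=st(); print(rot(o["tcp_rot"])[:,0]*1000)
c,o=snap("wrist","w26",s=1.42); pickle.dump((c,o),open("w26.pkl","wb"))
```

```text
t 40.85 grip [602.85 -24.39 189.08] yaw -1.00 F [-0.5   0.75 -6.95] w 51.6 q6 -0.15
[   -2.48    -0.81 -1000.  ]
```

View pics/w26.png

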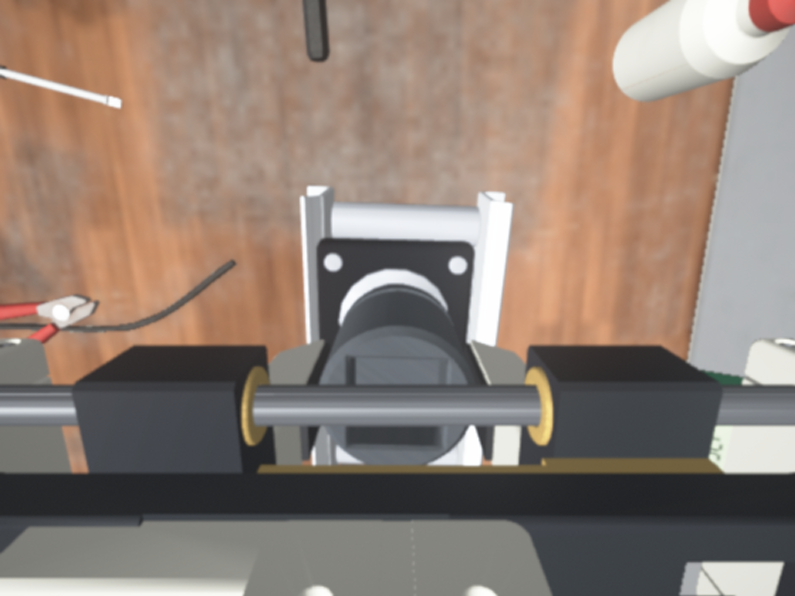

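Run:
```python
from h import *
import pickle
c,o=pickle.load(open("w26.pkl","rb"))
for z in (189-76+17,189-76+12):
    m,y,s=dots(c,o,[(333,262),(457,265)]*2,z); print(m,y,s, "centre",m+29.4*np.array([np.sin(np.radians(y)),-np.cos(np.radians(y))]))
st()
```

```text
[602.98   8.26] -2.373509055133354 [56.87 56.87 56.87 56.87] centre [601.76 -21.11]
[602.93   7.32] -2.37350905513336 [58.31 58.31 58.31 58.31] centre [601.71 -22.05]
t 40.90 grip [603.21 -24.47 189.79] yaw -1.01 F [ 0.79 -0.42 -7.49] w 51.7 q6 -0.15
```

Request:
arm_command:
  moves:
    - [0,0.5,0.3,0,0]
    - [0.8,0.5,0.3,0,0]
    - [1.6,0.5,0.3,0,0]
    - [2.2,0.5,0.3,0,0]
    - [2.7,0.5,0.3,0,0]
    - [3.0,0.5,0.3,0,0]
    - [3.0,0.5,0.3,0,0]

```text
time: 41.6
tool_pos: [608.1, -27.4, 318.6]
tcp_rot: [-0.967, 1.569, -2.555]
contact_force: [-0.6, -0.5, -7.0]
grip_width: 52.1
```

Run:
```python
from h import *
o=st(); print(rot(o["tcp_rot"])[:,0]*1000)
c,o=snap("wrist","w27",s=1.42)
```

```text
t 41.60 grip [607.89 -27.55 159.64] yaw -1.00 F [-0.64 -0.48 -7.01] w 52.1 q6 -0.15
[   -1.51    -1.01 -1000.  ]
```

View pics/w27.png

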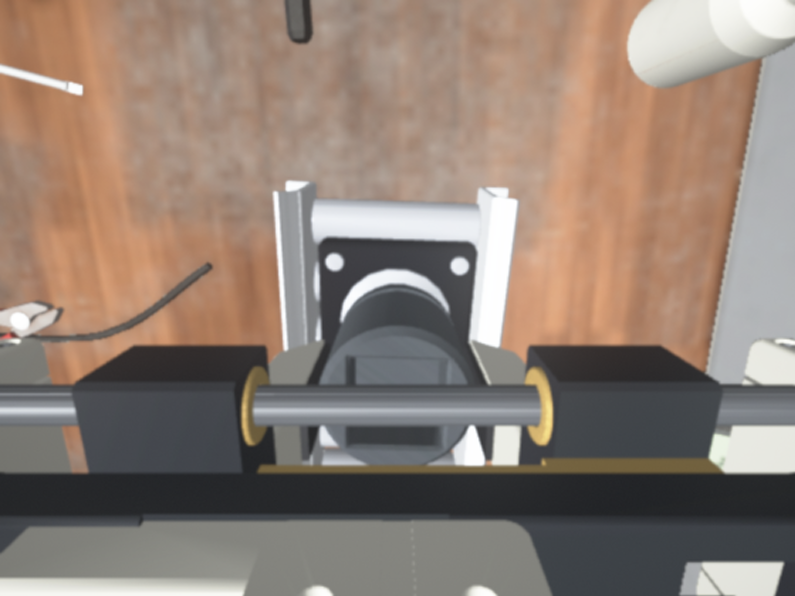

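Request:
arm_command:
  moves:
    - [0.2,-0.1,0,0,0]
    - [0.4,-0.1,0,0,0]
    - [0.5,-0.1,0,0,0]
    - [0.5,-0.1,0,0,0]
    - [0.5,-0.1,0,0,1]
    - [0.5,-0.1,0,0,1]
    - [0.5,-0.1,0,0,1]
    - [0.5,-0.1,0,0,1]
    - [0.5,-0.1,0,0,1]
    - [0.5,-0.1,0,0,1]

```text
time: 42.65
tool_pos: [607.4, -27.4, 313.7]
tcp_rot: [-0.471, 1.57, -2.059]
contact_force: [0.1, 0.3, 0.1]
grip_width: 90.8
```

Request:
arm_command:
  moves:
    - [0,0,0,0,1]
    - [-3,0,0,0,1]
    - [-7,0,0,0,1]
    - [-12,0,0,0,1]
    - [-15,0,0,0,1]
    - [-15,0,0,0,1]
    - [-15,0,0,0,1]

```text
time: 43.35
tool_pos: [607.3, -27.2, 463.8]
tcp_rot: [0.269, 1.57, -1.32]
contact_force: [-0.3, 0.7, -1.7]
grip_width: 92.0
```

Run:
```python
from h import *
o=st(); print(rot(o["tcp_rot"])[:,0]*1000)
snap("side","sd28",(200,140,400,290),4)
plan([500,-330,270],-1,half=False)
```

```text
t 43.35 grip [607.35 -27.35 304.83] yaw -1.00 F [-0.28  0.73 -1.69] w 92.0 q6 -0.15
[    0.28    -1.09 -1000.  ]
from [606.91 -27.31 303.57] yaw -1.0 q6 -0.15 t 43.40
SHIFT cm [  3.4  -10.15  30.45] TURN -0.0
```

View pics/sd28.png

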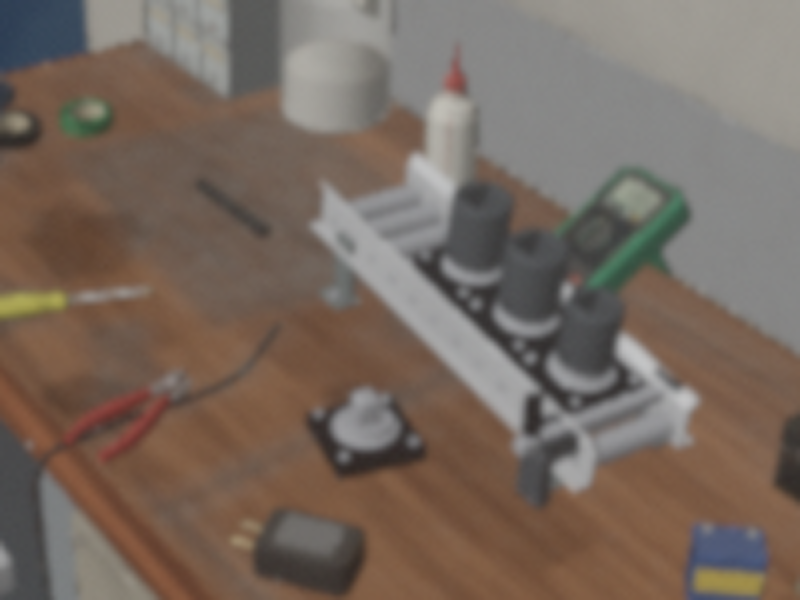

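Run:
```python
from h import *
plan([560,-320,300],-1,half=False)
```

```text
from [606.91 -27.31 303.57] yaw -1.0 q6 -0.15 t 43.40
SHIFT cm [ 0.39 -4.17 29.35] TURN -0.0
```

Request:
arm_command:
  moves:
    - [0,-0.8,5,0,1]
    - [0,-1.6,10,0,1]
    - [0,-2.5,15,0,1]
    - [0,-3.4,20,0,1]
    - [0,-4.2,25,0,1]
    - [0,-4.2,29.3,0,1]
    - [0,-4.2,29.3,0,1]
    - [0,-4.2,29.3,0,1]
    - [0,-4.2,29.3,0,1]
    - [0,-4.2,29.3,0,1]

```text
time: 44.4
tool_pos: [560.6, -317.9, 462.5]
tcp_rot: [-1.598, 1.568, 3.099]
contact_force: [0.2, 0.4, -0.5]
grip_width: 91.4
```

Run:
```python
from h import *
o=st(); c,o=snap("wrist","w29",s=1.42); snap("scene","sc29"); snap("side","sd29")
import pickle; pickle.dump((c,o),open("w29.pkl","wb"))
```

```text
t 44.40 grip [ 560.1  -317.92  303.5 ] yaw -0.90 F [ 0.16  0.38 -0.53] w 91.4 q6 -0.62
```

View pics/w29.png

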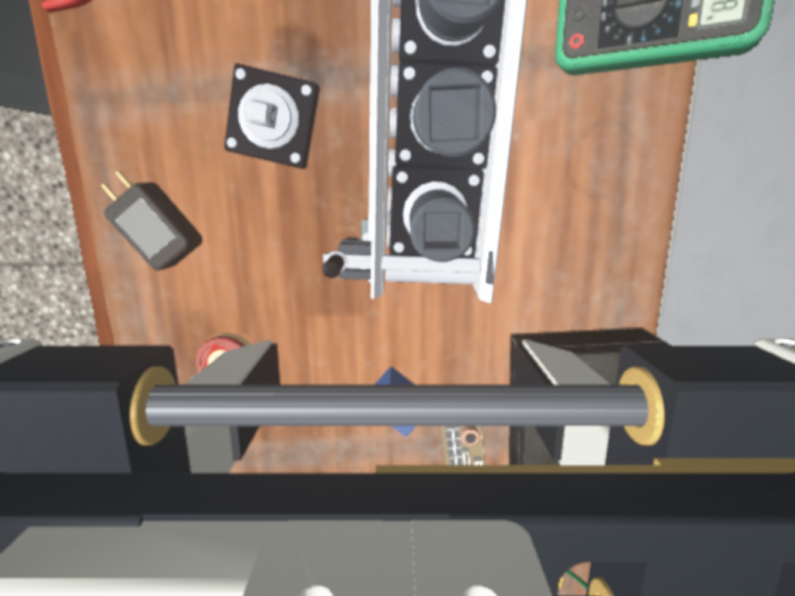

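View pics/sc29.png

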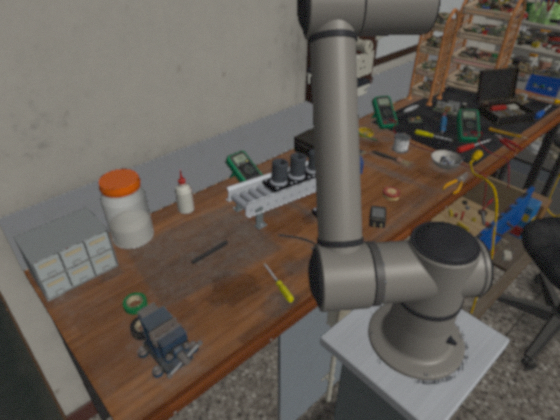

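View pics/sd29.png

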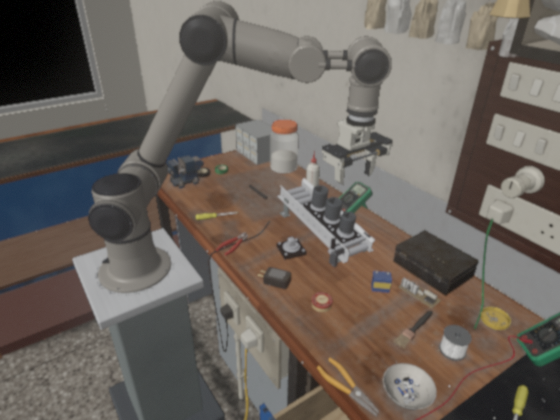

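Run:
```python
from h import *
import pickle
c0,o0=pickle.load(open("w29.pkl","rb"))
o=bot.get_obs(); c=bot.capture("wrist")
print("diff",np.abs(c["frame"].astype(int)-c0["frame"])[:240].mean())
print("peg foot/top",px2w(c,np.array([(341,259)])/1.42,57,o),px2w(c,np.array([(334,265)])/1.42,93,o))
print(bot.close_job())
```

```text
diff 2.1441666666666666
peg foot/top [[ 510.82 -316.35   57.  ]] [[ 509.73 -314.83   93.  ]]
the job is handed in; nothing more can be done
None
```

The job is handed in at about 44 s of the 208 s allowed, and my last pictures show everything in place. I got no verdict back.

**What I did:**
- **Stop bar:** I shut it first. On the first try I took the hard end stop for a block, drew the bar out again, then pushed it in until it met the end stop at about 27 N. Its peg was last measured near x = 510 mm, against about 505 to 508 mm expected, so the bar reads fully shut.
- **Sockets:** Three sockets were on the bench, and I saw no fourth in any view. I pressed each one onto its own carrier until it stood at home height. The presses reached 35 to 43 N at the wrist, and each carrier then lifted by its socket, with about 7 to 9 N on the wrist.
- **Lane:** I set all three on the rollers. The first rests at the bar and the other two stand against the carrier ahead.

**Last checks:** The final wrist and side pictures show the bar across, the three carriers touching in line and the empty fourth carrier standing on the bench. The marker, battery, tape and tin look unmoved. I saw no sign that anything had been knocked aside. The gripper is open and clear of everything.

**Imprecise readings:**
- The camera positions I measured varied by 1 to 3 mm between views, so I re-centred each carrier over the lane before setting it down.
- On the first (smaller) socket the fingers slipped about 3 mm during the press. Its top later looked to be at home height, about 126 mm by a rough estimate against 134 mm expected, and about 149 mm if it had been hung up on the ball.

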